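# Tidy the ornament maker's bench and rotate the tins

### The job

Restock the wooden tin lane oldest-first: bring the old tin (black cap) forward to the lane's red front stop, and only then stand the new tin (white cap) in the lane behind it. Also sort the rest, before or after: stand the plaster finial upright and lay the plaster rosette flat, face up, side by side on the floor of the blue-lined cast tray, and lay the pine batten flat in the green tray. Set the plaster pieces down without dropping them, and leave the blue jar and the tape roll where they are.

Things in the scene. Friction and masses are not known exactly. Their poses are not given: they have to be found in the camera images.
- lane: Fixed low wooden tin lane, open on top, 200 mm long (its x) x 86 mm wide (its y) (all sizes here in mm). Origin: centre of its underside, on the table. Floor 6 thick; walls 6 thick all round, tops 35 above the table; inside 188 x 74. Its -x end, towards the robot, is the front and has the red stop board (inner face at x = -94); the other end is the back. Stands anywhere among the three target places, turned up to 9 degrees.
- cast_tray: Fixed tray with white walls and a blue felt floor, 170 (x) x 114 (y) x 28 mm high, walls and floor 5 thick, inside 160 x 104. Origin: centre of its underside, on the table.
- wood_tray: Fixed all-green tray, 170 (x) x 114 (y) x 28 mm high, walls and floor 5 thick, inside 160 x 104. Origin: centre of its underside, on the table.
- old_tin: Orange round tin with a black screw cap and black band, 54 mm diameter, body 85 high, 97 with the 34 diameter cap, about 250 g. Origin: centre of its underside; z up its axis. Starts standing in the back half of the lane.
- new_tin: Orange round tin with a white screw cap and white band, same size and weight as the old tin. Origin: centre of its underside; z up its axis. Starts standing on the table.
- finial: White plaster finial, standing: foot 48 mm diameter x 12 high, thin neck, then an upright drum of 38 diameter from 32 to 52 above its foot (grip there), domed top with a bead, 74 high overall; about 90 g. Origin: centre of its underside; z up.
- rosette: White square plaster rosette tile, 48 x 48 x 16 mm, with a ring of low petals on its upper face (22 high in all), lying face up; about 70 g. Origin: centre of its underside; x and y along its sides, z out of its face.
- batten: Light pine batten offcut, 90 (x) x 28 (y) x 28 (z) mm, lying on the table; about 60 g. Origin: centre of its underside.
- jar: Bystander: blue round jar with a black lid, 59 mm diameter, 55 high. Origin: centre of its underside. Leave it alone.
- tape: Bystander: brown roll of tape lying flat, 70 outer and 50 inner diameter, 25 mm high. Origin: centre of its underside. Leave it alone.

How it is judged:
By the outcome, as a careful person would: the job done as asked, in the order asked, and still so for the second after the job is handed in, with the robot touching nothing.
It also fails if it takes over 131 s, if anything falls off the work surface, if the arm or the gripper's body presses on something with over 40 N, if the wrist force passes 120 N, or if a joint passes its speed limit or range.

### The arm

A 6-joint arm with a two-finger parallel gripper is mounted at the origin on the work surface. World frame = base frame: x ahead of the robot, y to its left, z up, the work surface at z = 0. Lengths are in m, angles in degrees, forces in N, time in s.
With the tool pointing down it reaches from about 0.375 to 0.9 m from the base axis. Payload 3.1 kg.
Tool frame: the origin (TCP) lies at the very end of the fingers, on their centre line; the grasp point (between the pads) lies 19 mm behind it (bot.hold_point_z is the z of the grasp point in the tool frame, in m); z points along the fingers, y is the direction in which the jaws open and shut (so a half turn about z gives the same grasp; the last joint's range is limited). The gripper opens to 87 mm and grips with 3 to 60 N. Pads are 19 mm wide; open, the fingers measure 117 mm over their backs; the gripper's body (75 mm by 190 mm) begins 51 mm behind the grasp point.
Start: joints at [63.684, 30.224, 82.088, -0, 67.689, -10.227], TCP at [0.173, 0.601, 0.223] pointing down, gripper open.
Joint ranges: [-176.69, 176.69], [-43.24, 126.21], [12.49, 139.97], [-82, 262], [0, 151.66], [-163.58, 163.58]. Speed limits (degrees/s): [159.86, 159.86, 180, 180, 180, 180].

### API

Orientations are given as a 3x3 rotation matrix whose columns are the frame's x, y, z axes.
In Python, from rig import bot gives the robot as it stands.
- The arm moves only by the tool servo_tool, never from a script. Its argument "increments" is a list of rows, each a list of 3 entries, a list of its own where there are three numbers: the closure, from 0 (fully open) to 1 (shut), then the shift along the tool's x, y, z in mm, then the turn about the tool's z in degrees. In form: [[claw, [x, y, z], turn], ...]. A call has 1 to 5 rows; each row shifts and turns the commanded pose from where the row before left it, along the tool's axes as they then stand; what a row does not reach is not made up. A row lasts 1/8 s, in which the tool goes at most 62.5 mm and 10.7 degrees, less where a joint would pass 70% of its speed; a pose out of reach is approached as far as the arm can. A call with a gripper value outside its range is refused whole. The fingers move at their own pace and stop on an object; the grip force is fixed at half the most. Time passes only in rows, so rows that do not move let the fingers close. It gives the time, the measured TCP pose, the force and the opening at its end, in the units of the state.
- bot.read_state(): the state, without advancing time (a new reading comes with each control period).
- bot.capture(name): name is "side" or "top"; returns (picture, depth): 384x512x3 uint8, blue, green, red; 384x512 float32, m along the optical axis (not along the pixel's ray), 0 where there is no reading.
- bot.camera_info(name): a dict with "K" (3x3 intrinsics, pixels), "distortion" ([k1, k2, p1, p2, k3] as OpenCV has them; the pictures are not rectified), "R" (3x3) and "t" (3): a world point X has camera coordinates R X + t. Camera axes: x right, y down, z forward; pixel columns grow to the right and rows downward; lengths in m; the calibration is good to about 2 mm. A picture is of the moment at which its call begins. camera_info takes no time and is no camera call.
- bot.hand_in(): hands the job in, once; it reports no verdict.
Trained networks look in the newest picture that a camera, given by its name, has taken for a name from the list of things; names that differ only in an ending like _2 or _b are one class to them, and where a whole thing is asked for, a point or a joint stands for the part that bears it (a point fixed in the world has none). Each returns a list of dicts, best first, with "p" (0 to 1); they miss things now and then, are a little off and sometimes report something else, mostly with a low value. They report only what shows in the picture. A call takes as long as a camera call.
- bot.find_in(camera, thing): "bbox" ([left, top, right, bottom] in pixels, round what is visible of it).
- bot.trace(camera, thing): "region" (384x512 bool, what is visible of it) and "bbox" ([left, top, right, bottom] in pixels, round what is visible of it).
The state is a dict: "time_s": time; "joint_positions": joint angles; "qvel": joint speeds; "tau": joint torques, N m; "position": TCP position; "tcp_rot": TCP orientation; "force": force on the tool from outside, world axes, zero at the start; "moment": the same for the moment, N m; "opening": opening from 0.0 (shut) to 1.0 (fully open).
Only numpy, scipy, OpenCV 4.12 (cv2) and the standard library are available. Lean on these libraries where they do the work, as an engineer would, in place of code of your own. Each camera call takes 0.05 s, during which the arm holds its last target.

## Working session

There is one attempt and no reset: what is moved stays moved. The work goes in short steps, Python scripts to look and compute and a tool call to move; the robot and the scene stay as the last step left them, time stands still between calls to the robot, and variables do not carry over. Pictures are saved under pics/ and viewed, and the job is handed in when it is done.

Besides the shell and the picture viewer there is one more tool, called after "Request:" by a JSON object that holds its "name" and its "arguments", one argument or row to a line. servo_tool: Moves the arm, as the interface text tells. Its arguments: {"type":"object","properties":{"increments":{"type":"array","items":{"type":"array"}}},"required":["increments"]}

```bash
ls; mkdir -p pics
python3 - <<'E'
from rig import bot
import cv2, numpy as np
s=bot.read_state(); print(s)
for c in ("top","side"):
    im,d=bot.capture(c); cv2.imwrite(f"pics/{c}0.png",im); np.save(f"pics/{c}0.npy",d)
    print(c,bot.camera_info(c))
print(bot.hold_point_z, bot.read_state()['time_s'])
E
```

```text
pics
{'time_s': 0.0, 'joint_positions': array([ 6.36844933e+01,  3.02794029e+01,  8.21549353e+01, -7.81868444e-04,
        6.76883161e+01, -1.02277271e+01]), 'qvel': array([ 0.04493406, -0.0634561 , -0.03196232,  0.01941068, -0.03228246,
       -0.15119352]), 'tau': array([ 2.28512454e-04, -4.40047252e+01, -1.76592779e+01,  6.33102749e-02,
        5.83349273e-02, -1.72621135e-04]), 'position': array([0.17285113, 0.59987778, 0.22157499]), 'tcp_rot': array([[-9.60839547e-01,  2.77103747e-01, -9.37695048e-04],
       [ 2.77105090e-01,  9.60837690e-01, -1.92446734e-03],
       [ 3.67695632e-04, -2.10894440e-03, -9.99997709e-01]]), 'force': array([0.52457904, 0.2736348 , 0.30160718]), 'moment': array([ 0.01494098, -0.00143282,  0.06202704]), 'opening': 0.9995431283301355}
top {'K': array([[438.6523745 ,   0.        , 250.70853022],
       [  0.        , 438.6523745 , 191.92270137],
       [  0.        ,   0.        ,   1.        ]]), 'distortion': array([-0.11876483,  0.        ,  0.        ,  0.        ,  0.        ]), 'R': array([[ 0.02283605, -0.99966179,  0.01244271],
       [-0.98944576, -0.02438057, -0.14283791],
       [ 0.14309296, -0.00904953, -0.98966788]]), 't': array([-0.01292585,  0.54873817,  1.10478447])}
side {'K': array([[372.52569617,   0.        , 250.61892514],
       [  0.        , 372.52569617, 191.99003007],
       [  0.        ,   0.        ,   1.        ]]), 'distortion': array([-0.09076321,  0.        ,  0.        ,  0.        ,  0.        ]), 'R': array([[ 0.71893458, -0.69503593, -0.00762393],
       [-0.35900488, -0.36191232, -0.86031097],
       [ 0.59518784,  0.62124434, -0.50971257]]), 't': array([-0.3839129 ,  0.2437929 ,  0.72403685])}
-0.0187 0.1
```

View pics/top0.png

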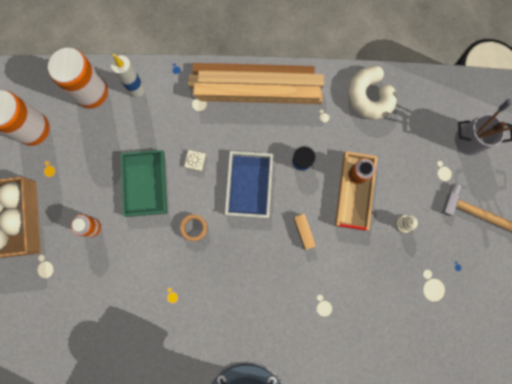

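View pics/side0.png

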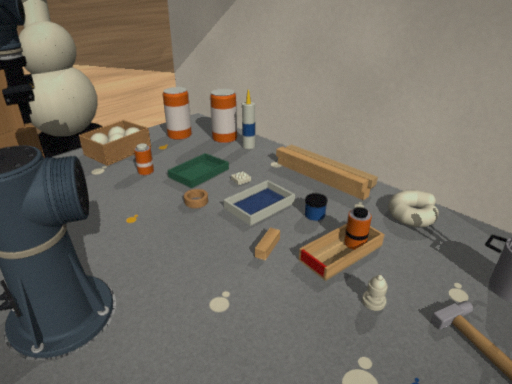

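The top view shows the green tray at (145,182), the blue cast tray at (250,184) and the lane at (357,190) with its red stop at (352,229). The old tin is at (363,172), the new tin at (86,226), the finial at (407,224), the rosette at (195,161), the batten at (305,231), the jar at (304,158) and the tape at (193,227).

```bash
cat > h.py <<'E'
from rig import bot
import cv2, numpy as np
def world(cam,depth,mask=None):
    ci=bot.camera_info(cam)
    if mask is None: mask=np.ones(depth.shape,bool)
    v,u=np.nonzero(mask&(depth>0))
    p=cv2.undistortPoints(np.stack([u,v],1).astype(np.float64)[:,None],ci['K'],np.array(ci['distortion']))[:,0]
    z=depth[v,u][:,None]
    X=np.hstack([p*z,z])
    return (X-ci['t'])@ci['R'], np.stack([u,v],1)
def look(cam,name=None):
    im,d=bot.capture(cam)
    if name: cv2.imwrite(f"pics/{name}.png",im)
    return im,d
def show(cam,im,name,x,y,z,w=0.15,scale=4):
    c=proj(cam,np.array([[x,y,z]]))[0]
    r=int(w*500)
    u,v=map(int,c); cr=im[max(0,v-r):v+r,max(0,u-r):u+r]
    cv2.imwrite(f"pics/{name}.png",cv2.resize(cr,None,fx=scale,fy=scale,interpolation=cv2.INTER_CUBIC))
def proj(cam,X):
    ci=bot.camera_info(cam)
    r=cv2.Rodrigues(ci['R'])[0]
    return cv2.projectPoints(np.asarray(X,float),r,np.array(ci['t'],float),ci['K'],np.array(ci['distortion'],float))[0][:,0]
E
python3 - <<'E'
from h import *
out={}
for cam in ("top","side"):
    im,d=look(cam)
    P,_=world(cam,d)
    m=(abs(P[:,2])<.02)&(P[:,0]>.3)&(P[:,0]<.8)
    print(cam,'table z',np.median(P[m,2]))
    for n in "lane cast_tray wood_tray old_tin new_tin finial rosette batten jar tape".split():
        r=bot.trace(cam,n)
        for q in r[:2]:
            if q['p']<.3: continue
            X,uv=world(cam,d,q['region'])
            out[f"{cam}_{n}"]=X
            rr=cv2.minAreaRect((X[:,:2]*1000).astype(np.float32))
            print(n,round(q['p'],2),q['bbox'],len(X),'zmax',np.percentile(X[:,2],[5,50,98]).round(3),'rect',[np.round(a,1) for a in rr])
            break
np.savez('pts.npz',**out)
E
```

```text
top table z 0.0012500907459062534
lane 0.96 [331.9, 154.6, 375.5, 229.8] 2058 zmax [0.004 0.009 0.039] rect [array([ 560.8, -285.7]), array([ 97.4, 200. ]), np.float64(83.2)]
old_tin 0.81 [347.5, 160.6, 376.5, 184.5] 517 zmax [0.012 0.091 0.106] rect [array([ 605.4, -292.7]), array([67.2, 54.3]), np.float64(73.0)]
new_tin 0.83 [70.2, 215.1, 100.1, 236.5] 551 zmax [0.018 0.085 0.101] rect [array([447.7, 425.6]), array([51.7, 54.1]), np.float64(24.5)]
finial 0.79 [396.3, 216.2, 415.8, 234.2] 288 zmax [0.01  0.05  0.073] rect [array([ 477. , -414.2]), array([46.2, 40. ]), np.float64(0.2)]
rosette 0.57 [183.4, 153.7, 207.7, 170.6] 335 zmax [0.001 0.018 0.026] rect [array([637.1, 155. ]), array([52.7, 51.2]), np.float64(79.7)]
batten 0.68 [291.5, 218.0, 316.2, 249.6] 416 zmax [0.014 0.029 0.034] rect [array([ 450.5, -143.6]), array([91.6, 29. ]), np.float64(20.5)]
jar 0.75 [292.7, 147.8, 315.9, 172.2] 417 zmax [0.021 0.055 0.06 ] rect [array([ 643.8, -136.3]), array([56. , 56.9]), np.float64(62.4)]
tape 0.82 [179.1, 212.6, 209.6, 241.1] 333 zmax [0.002 0.025 0.03 ] rect [array([454.4, 149
[... 786 characters left out ...]
.2)]
finial 0.71 [360.5, 273.0, 387.5, 311.1] 638 zmax [0.007 0.037 0.071] rect [array([ 473.5, -415.6]), array([53.3, 42. ]), np.float64(85.7)]
rosette 0.59 [231.5, 171.6, 254.6, 185.2] 182 zmax [0.002 0.016 0.023] rect [array([647.5, 165.1]), array([80.7, 66.9]), np.float64(78.8)]
batten 0.86 [257.7, 225.8, 278.4, 261.6] 509 zmax [0.002 0.027 0.03 ] rect [array([ 464.2, -131.5]), array([130.6,  44.5]), np.float64(21.0)]
jar 0.61 [306.7, 194.0, 329.3, 222.1] 539 zmax [0.005 0.044 0.057] rect [array([ 671.2, -122.2]), array([126.1,  64.7]), np.float64(36.6)]
tape 0.58 [181.8, 187.5, 203.1, 209.0] 390 zmax [0.001 0.016 0.027] rect [array([453.6, 148.7]), array([73.5, 68.1]), np.float64(59.6)]
```

```bash
cat > fit.py <<'E'
from h import *
from scipy.optimize import least_squares
def circ(X,r,zlo,zhi):
    m=(X[:,2]>zlo)&(X[:,2]<zhi); Q=X[m,:2]
    f=lambda c:np.hypot(*(Q-c).T)-r
    s=least_squares(f,Q.mean(0),loss='soft_l1',f_scale=.002); return (s.x*1000).round(1),len(Q)
def clouds():
    o=[]
    for cam in("top","side"):
        im,d=look(cam); P,uv=world(cam,d); o.append((cam,P,im[uv[:,1],uv[:,0]],im))
    return o
def nearpts(P,c,r): return P[np.hypot(*(P[:,:2]-np.array(c)).T)<r]
def ring(P,c,L,W,h,zl=.016):
    # fit rectangle midline of wall tops (L along x)
    Q=nearpts(P,c,max(L,W)*.62); Q=Q[(Q[:,2]>zl)&(Q[:,2]<h+.006)][:,:2]
    def f(p):
        a=p[2];R=np.array([[np.cos(a),-np.sin(a)],[np.sin(a),np.cos(a)]])
        q=np.abs((Q-p[:2])@R)-np.array([L/2,W/2])
        return np.where((q<0).all(1),q.max(1),np.hypot(*np.maximum(q,0).T))
    best=None
    for a0 in np.radians([-6,0,6]):
        s=least_squares(f,[*c,a0],loss='cauchy',f_scale=.002,x_scale=[.01,.01,.1])
        if best is None or s.cost<best.cost: best=s
    r=np.abs(f(best.x))
    return (best.x[:2]*1000).round(1),np.degrees(best.x[2]).round(2),len(Q),(np.median(r)*1000).round(1)
E
python3 - <<'E'
from fit import *
Z=np.load('pts.npz')
C=clouds()
for cam,P,_,_ in C:
    print(cam)
    for n,c,L,W,h in(("lane",(.567,-.285),.194,.080,.035),("cast",(.567,0),.165,.109,.028),("wood",(.57,.27),.165,.109,.028)):
        print(n,ring(P,c,L,W,h))
    g=lambda n:Z[f'{cam}_{n}']
    print('old',circ(g('old_tin'),.027,.04,.08),'cap mean',(g('old_tin')[g('old_tin')[:,2]>.093][:,:2].mean(0)*1000).round(1))
    print('new',circ(g('new_tin'),.027,.01,.08),'cap mean',(g('new_tin')[g('new_tin')[:,2]>.093][:,:2].mean(0)*1000).round(1))
    print('finial drum',circ(g('finial'),.019,.033,.051),'foot',circ(g('finial'),.024,.001,.011))
    print('jar',circ(g('jar'),.0295,.005,.05),'tape',circ(g('tape'),.035,.003,.02))
    for n,zl in(('rosette',.011),('batten',.02)):
        Q=g(n);Q=Q[(Q[:,2]>zl)&(Q[:,2]<zl+.025)];Q=Q[np.hypot(*(Q[:,:2]-np.median(Q[:,:2],0)).T)<.055]
        r=cv2.minAreaRect((Q[:,:2]*1000).astype(np.float32));print(n,[np.round(a,1) for a in r])
E
```

```text
top
lane (array([ 560.3, -279.4]), np.float64(-7.91), 768, np.float64(1.8))
cast (array([572.6,   5.9]), np.float64(-2.59), 460, np.float64(1.4))
wood (array([568.9, 285.6]), np.float64(5.94), 514, np.float64(1.4))
old (array([ 607.9, -288.6]), 81) cap mean [ 606.6 -285.9]
new (array([448.4, 427.2]), 192) cap mean [448.2 426.8]
finial drum (array([ 477.3, -419.4]), 43) foot (array([ 477.5, -420. ]), 23)
jar (array([ 646.9, -137.9]), 55) tape (array([454.4, 138.4]), 37)
rosette [array([635.6, 154.3]), array([47.7, 46.1]), np.float64(79.6)]
batten [array([ 451.2, -143.3]), array([89.9, 29.1]), np.float64(20.0)]
side
lane (array([ 559.7, -284.2]), np.float64(-7.71), 1315, np.float64(1.1))
cast (array([571.,   3.]), np.float64(-2.8), 670, np.float64(1.0))
wood (array([567.3, 284.6]), np.float64(5.74), 396, np.float64(1.4))
old (array([ 609.2, -288.2]), 326) cap mean [ 604.5 -290.9]
new (array([449.3, 426.7]), 325) cap mean [445.6 423. ]
finial drum (array([ 477.6, -418.9]), 147) foot (array([ 478.3, -418.5]), 95)
jar (array([ 646.5, -136.7]), 288) tape (array([453., 147.]), 196)
rosette [array([635.7, 153.2]), array([50.4, 47.6]), np.float64(82.1)]
batten [array([ 450.3, -144.7]), array([92.8, 28.8]), np.float64(20.4)]
```

```bash
cat > plan.py <<'E'
# usage: plan.py claw x y z yaw(mod 180) [maxstep mm]   -> rows to straight-line there from the measured pose
import sys; from h import *
claw,x,y,z,yaw=map(float,sys.argv[1:6]); step=float(sys.argv[6]) if len(sys.argv)>6 else 45
s=bot.read_state(); p=s['position']*1000; R=s['tcp_rot']
psi=np.degrees(np.arctan2(R[1,1],R[0,1]))
dpsi=(yaw-psi+90)%180-90
d=np.array([x,y,z])-p
n=max(1,int(np.ceil(max(np.linalg.norm(d)/step,abs(dpsi)/9))))
cp=p.copy(); cy=psi; rows=[]
for k in range(1,n+1):
    t=p+d*k/n; e=t-cp; a=np.radians(cy)
    sx=round(e@[-np.sin(a),np.cos(a),0],1 if n==1 else 0); sy=round(e@[np.cos(a),np.sin(a),0],1 if n==1 else 0); sz=round(-e[2],1 if n==1 else 0)
    tn=round(-(psi+dpsi*k/n-cy),1)
    rows.append([claw,[sx,sy,sz],tn])
    cp=cp+sx*np.array([-np.sin(a),np.cos(a),0])+sy*np.array([np.cos(a),np.sin(a),0])+np.array([0,0,-sz]); cy-=tn
print('t',s['time_s'],'at',p.round(1),'yaw',psi.round(1),'F',s['force'].round(1),'open',round(s['opening']*87,1),'j',s['joint_positions'].round(0))
for i in range(0,len(rows),5): print(str(rows[i:i+5]).replace('.0,',',').replace('.0]',']'))
print('end err',(np.array([x,y,z])-cp).round(1))
E
python3 plan.py 0 635.7 153.8 110 80.8
```

```text
t 1.3 at [173.2 600.5 222.6] yaw 73.9 F [0.  0.1 0.4] open 87.0 j [ 64.  30.  82.   0.  68. -10.]
[[0, [np.float64(-38.0), np.float64(-20.0), np.float64(8.0)], np.float64(-0.5)], [0, [np.float64(-38.0), np.float64(-20.0), np.float64(7.0)], np.float64(-0.4)], [0, [np.float64(-37.0), np.float64(-21.0), np.float64(8.0)], np.float64(-0.5)], [0, [np.float64(-38.0), np.float64(-21.0), np.float64(7.0)], np.float64(-0.4)], [0, [np.float64(-37.0), np.float64(-21.0), np.float64(8.0)], np.float64(-0.5)]]
[[0, [np.float64(-37.0), np.float64(-22.0), np.float64(7.0)], np.float64(-0.5)], [0, [np.float64(-37.0), np.float64(-22.0), np.float64(8.0)], np.float64(-0.4)], [0, [np.float64(-36.0), np.float64(-22.0), np.float64(7.0)], np.float64(-0.5)], [0, [np.float64(-37.0), np.float64(-22.0), np.float64(8.0)], np.float64(-0.4)], [0, [np.float64(-36.0), np.float64(-23.0), np.float64(7.0)], np.float64(-0.5)]]
[[0, [np.float64(-36.0), np.float64(-23.0), np.float64(8.0)], np.float64(-0.5)], [0, [np.float64(-36.0), np.float64(-24.0), np.float64(7.0)], np.float64(-0.4)], [0, [np.float64(-36.0), np.float64(-23.0), np.float64(8.0)], np.float64(-0.5)], [0, [np.float64(-36.0), np.float64(-24.0), np.float64(7.0)], np.float64(-0.4)], [0, [np.float64(-35.0), np.float64(-24.0), np.float64(8.0)], np.float64(-0.5)]]
end err [ 0.  -0.3  0.4]
```

```bash
sed -i 's/rows.append(\[claw,\[sx,sy,sz\],tn\])/rows.append([float(claw),[float(sx),float(sy),float(sz)],float(tn)])/' plan.py
```

Request:
{"name": "servo_tool", "arguments": {
  "increments": [
    [0,[-38,-20,7],0],
    [0,[-38,-20,8],0],
    [0,[-38,-20,7],0],
    [0,[-38,-20,8],0],
    [0,[-38,-20,7],0]
  ]
}}

```text
time_s: 1.92
position: [0.329, 0.4509, 0.1855]
tcp_rot: [[-0.961, 0.277, 0.0], [0.277, 0.961, 0.0], [-0.0, 0.0, -1.0]]
force: [-0.4, 0.1, 0.3]
opening: 1.001
```

Request:
{"name": "servo_tool", "arguments": {
  "increments": [
    [0,[-38,-20,8],0],
    [0,[-38,-20,7],0],
    [0,[-38,-20,8],0],
    [0,[-38,-20,7],0],
    [0,[-38,-20,8],0]
  ]
}}

```text
time_s: 2.55
position: [0.4841, 0.3021, 0.1475]
tcp_rot: [[-0.961, 0.277, 0.001], [0.277, 0.961, 0.0], [-0.001, 0.001, -1.0]]
force: [-0.1, 0.3, -0.7]
opening: 1.003
```

Request:
{"name": "servo_tool", "arguments": {
  "increments": [
    [0,[-38,-20,7],-3],
    [0,[-38,-20,7],-4],
    [0,[-20,-20,7],0],
    [0,[-10,-15,5],0],
    [0,[0,0,0],0]
  ]
}}

```text
time_s: 3.18
position: [0.5702, 0.205, 0.1211]
tcp_rot: [[-0.987, 0.16, -0.001], [0.16, 0.987, -0.0], [0.001, -0.0, -1.0]]
force: [-0.1, -0.1, -0.6]
opening: 0.999
```

```bash
python3 plan.py 0 635.7 153.8 60 80.8
```

```text
t 3.175 at [570.2 205.  121.1] yaw 80.8 F [-0.1 -0.1 -0.6] open 86.9 j [  9.  36.  90.   0.  54. -72.]
[[0, [-24, -13, 20], 0], [0, [-25, -14, 21], 0], [0, [-24, -13, 20], 0]]
end err [-0.1 -0.1 -0.1]
```

Request:
{"name": "servo_tool", "arguments": {
  "increments": [
    [0,[-24,-13,20],0],
    [0,[-25,-14,21],0],
    [0,[-24,-13,20],0],
    [0,[0,0,20],0],
    [0,[0,0,0],0]
  ]
}}

```text
time_s: 3.8
position: [0.6329, 0.156, 0.0386]
tcp_rot: [[-0.988, 0.157, -0.006], [0.157, 0.988, 0.0], [0.006, -0.001, -1.0]]
force: [0.2, -0.5, -0.3]
opening: 0.998
```

```bash
python3 plan.py 0 635.7 153.8 5 80.8
python3 - <<'E'
from h import *
im,d=look("top");show("top",im,"ros1",.636,.154,.02,.08,6)
im,d=look("side");show("side",im,"ros1s",.636,.154,.02,.08,6)
E
```

```text
t 3.8 at [632.9 156.   38.6] yaw 81.0 F [ 0.2 -0.5 -0.3] open 86.9 j [  4.  46.  85.   0.  50. -77.]
[[0, [-3.1, -1.8, 33.6], 0.2]]
end err [ 0.  0. -0.]
```

View pics/ros1s.png

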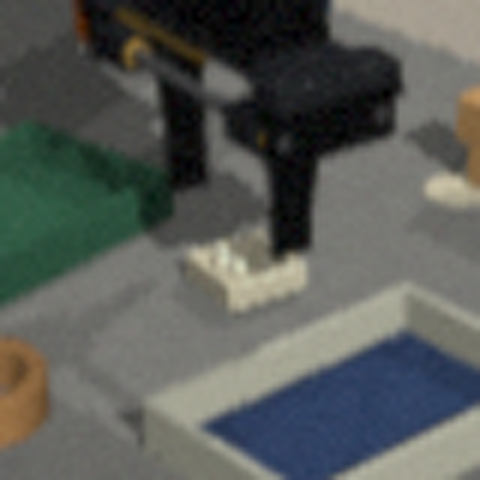

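View pics/ros1.png

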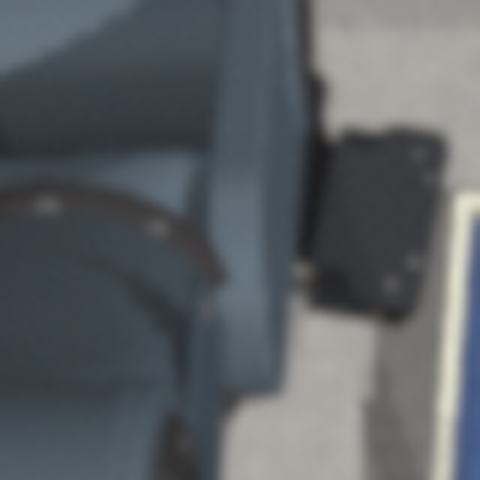

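The side view shows the fingers straddling the rosette, with tips at (185,185) and (292,245) in the crop. Going down.

Request:
{"name": "servo_tool", "arguments": {
  "increments": [
    [0,[-1,-1,18],0],
    [0,[0,0,16],0],
    [0,[0,0,0],0],
    [0,[0,0,0],0]
  ]
}}

```text
time_s: 4.4
position: [0.637, 0.1537, 0.0063]
tcp_rot: [[-0.987, 0.158, -0.0], [0.158, 0.987, 0.0], [0.0, -0.0, -1.0]]
force: [0.9, -0.7, 0.4]
opening: 1.0
```

Request:
{"name": "servo_tool", "arguments": {
  "increments": [
    [0.3,[0,0,3],0],
    [0.6,[0,0,0],0],
    [0.8,[0,0,0],0],
    [0.8,[0,0,0],0],
    [0.8,[0,0,0],0]
  ]
}}

```text
time_s: 5.03
position: [0.6371, 0.1537, 0.0037]
tcp_rot: [[-0.987, 0.158, 0.0], [0.158, 0.987, -0.0], [-0.0, 0.0, -1.0]]
force: [0.4, 0.2, 1.0]
opening: 0.546
```

Request:
{"name": "servo_tool", "arguments": {
  "increments": [
    [0.8,[0,0,0],0],
    [0.8,[0,0,0],0],
    [0.8,[0,0,0],0]
  ]
}}

```text
time_s: 5.4
position: [0.6371, 0.1537, 0.0037]
tcp_rot: [[-0.987, 0.158, 0.0], [0.158, 0.987, -0.0], [-0.0, -0.0, -1.0]]
force: [-0.3, -1.1, 1.0]
opening: 0.554
```

Request:
{"name": "servo_tool", "arguments": {
  "increments": [
    [0.8,[0,0,-10],0],
    [0.8,[0,0,-25],0],
    [0.8,[0,0,-30],0],
    [0.8,[0,0,-15],0],
    [0.8,[0,0,0],0]
  ]
}}

```text
time_s: 6.02
position: [0.6379, 0.1538, 0.0849]
tcp_rot: [[-0.987, 0.158, 0.003], [0.158, 0.987, 0.0], [-0.003, 0.001, -1.0]]
force: [0.4, 0.1, -0.8]
opening: 0.55
```

```bash
python3 plan.py 0.8 610.5 2.5 80 87.3
python3 - <<'E'
from h import *
im,d=look("side");show("side",im,"ros2s",.636,.154,.06,.08,6)
E
```

```text
t 6.025 at [637.9 153.8  84.9] yaw 80.9 F [ 0.4  0.1 -0.8] open 47.8 j [  4.  42.  84.   0.  54. -77.]
[[0.8, [1, -38, 1], -1.6], [0.8, [2, -39, 1], -1.6], [0.8, [3, -38, 2], -1.6], [0.8, [4, -38, 1], -1.6]]
end err [ 0.4 -0.4  0.1]
```

View pics/ros2s.png

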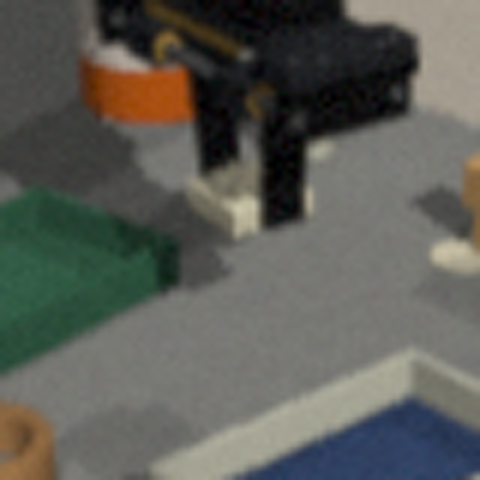

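The rosette is held level at (250,205) in the crop.

Request:
{"name": "servo_tool", "arguments": {
  "increments": [
    [0.8,[1,-30,0],-1.6],
    [0.8,[2,-45,1],-1.6],
    [0.8,[3,-45,1],-1.6],
    [0.8,[4,-33,2],-1.6],
    [0.8,[0,0,0],0]
  ]
}}

```text
time_s: 6.7
position: [0.6079, 0.0007, 0.0779]
tcp_rot: [[-0.999, 0.051, -0.003], [0.051, 0.999, 0.0], [0.003, 0.0, -1.0]]
force: [0.6, 0.8, -1.6]
opening: 0.548
```

```bash
python3 plan.py 0.8 610.5 2.5 30 87.3
```

```text
t 6.7 at [607.9   0.7  77.9] yaw 87.1 F [ 0.6  0.8 -1.6] open 47.7 j [-10.  40.  91.  -0.  49. -98.]
[[0.8, [-1, 1, 24], -0.1], [0.8, [-1, 1, 24], -0.1]]
end err [ 0.5 -0.1  0.1]
```

Request:
{"name": "servo_tool", "arguments": {
  "increments": [
    [0.8,[-1,2,24],0],
    [0.8,[-1,0,24],0],
    [0.8,[0,0,10],0],
    [0.8,[0,0,5],0],
    [0.8,[0,0,0],0]
  ]
}}

```text
time_s: 7.32
position: [0.6116, 0.0051, 0.0165]
tcp_rot: [[-0.999, 0.047, -0.0], [0.047, 0.999, 0.0], [0.0, 0.0, -1.0]]
force: [-1.1, 0.1, -0.3]
opening: 0.548
```

Request:
{"name": "servo_tool", "arguments": {
  "increments": [
    [0.8,[0,0,0],0],
    [0.8,[0,0,0],0]
  ]
}}

```text
time_s: 7.58
position: [0.612, 0.0047, 0.0173]
tcp_rot: [[-0.999, 0.047, 0.001], [0.047, 0.999, -0.0], [-0.001, -0.0, -1.0]]
force: [-0.8, -0.3, -1.8]
opening: 0.552
```

Request:
{"name": "servo_tool", "arguments": {
  "increments": [
    [0.8,[0,0,4],0],
    [0.8,[0,0,2],0],
    [0.8,[0,0,1],0],
    [0.8,[0,0,0],0]
  ]
}}

```text
time_s: 8.07
position: [0.6114, 0.0048, 0.0094]
tcp_rot: [[-0.999, 0.047, -0.0], [0.047, 0.999, 0.0], [0.0, 0.0, -1.0]]
force: [-0.4, -0.3, -0.4]
opening: 0.549
```

Request:
{"name": "servo_tool", "arguments": {
  "increments": [
    [0.8,[0,0,1],0],
    [0.8,[0,0,0],0]
  ]
}}

```text
time_s: 8.32
position: [0.6116, 0.0047, 0.0087]
tcp_rot: [[-0.999, 0.047, 0.0], [0.047, 0.999, -0.0], [-0.0, -0.0, -1.0]]
force: [0.3, 0.7, 0.3]
opening: 0.548
```

Request:
{"name": "servo_tool", "arguments": {
  "increments": [
    [0.8,[0,0,0.7],0],
    [0.8,[0,0,0],0],
    [0.8,[0,0,0],0]
  ]
}}

```text
time_s: 8.7
position: [0.6116, 0.0047, 0.0086]
tcp_rot: [[-0.999, 0.047, 0.0], [0.047, 0.999, -0.0], [-0.0, -0.0, -1.0]]
force: [-2.0, 0.2, 5.0]
opening: 0.554
```

Contact is felt at 5 N. Release gently.

Request:
{"name": "servo_tool", "arguments": {
  "increments": [
    [0.4,[0,0,0],0],
    [0.3,[0,0,0],0],
    [0.3,[0,0,0],0],
    [0.3,[0,0,0],0]
  ]
}}

```text
time_s: 9.2
position: [0.6114, 0.0048, 0.0076]
tcp_rot: [[-0.999, 0.047, -0.0], [0.047, 0.999, 0.0], [0.0, 0.0, -1.0]]
force: [-1.4, 0.6, -0.3]
opening: 0.7
```

Request:
{"name": "servo_tool", "arguments": {
  "increments": [
    [0.3,[0,0,-15],0],
    [0.3,[0,0,-35],0],
    [0.2,[0,0,-45],0],
    [0,[0,0,-40],0],
    [0,[0,0,0],0]
  ]
}}

```text
time_s: 9.82
position: [0.6143, 0.0044, 0.1477]
tcp_rot: [[-0.999, 0.047, 0.009], [0.047, 0.999, -0.002], [-0.009, -0.001, -1.0]]
force: [-0.1, 0.1, 0.1]
opening: 0.938
```

```bash
python3 plan.py 0 477.5 -419 110 90
```

```text
t 9.825 at [614.3   4.4 147.7] yaw 87.3 F [-0.1  0.1  0.1] open 81.6 j [-10.  34.  88.   0.  57. -97.]
[[0, [12, -43, 4], -0.3], [0, [12, -43, 4], -0.2], [0, [12, -43, 3], -0.3], [0, [12, -42, 4], -0.3], [0, [12, -43, 4], -0.2]]
[[0, [13, -43, 4], -0.3], [0, [13, -42, 3], -0.3], [0, [13, -43, 4], -0.2], [0, [13, -42, 4], -0.3], [0, [14, -43, 4], -0.3]]
end err [0.1 0.3 0.3]
```

Request:
{"name": "servo_tool", "arguments": {
  "increments": [
    [0,[12,-43,0],0],
    [0,[12,-43,0],0],
    [0,[12,-43,0],0],
    [0,[12,-43,0],0],
    [0,[12,-43,0],0]
  ]
}}

```text
time_s: 10.45
position: [0.5403, -0.2081, 0.1424]
tcp_rot: [[-0.999, 0.047, -0.001], [0.047, 0.999, 0.001], [0.001, 0.001, -1.0]]
force: [0.2, -1.0, 0.4]
opening: 0.998
```

Request:
{"name": "servo_tool", "arguments": {
  "increments": [
    [0,[12,-43,0],0],
    [0,[12,-43,5],0],
    [0,[12,-43,10],0],
    [0,[12,-43,10],0],
    [0,[0,0,0],0]
  ]
}}

```text
time_s: 11.08
position: [0.4837, -0.3795, 0.1166]
tcp_rot: [[-0.999, 0.051, -0.001], [0.051, 0.999, 0.001], [0.001, 0.0, -1.0]]
force: [-0.1, 0.4, 0.5]
opening: 1.0
```

```bash
python3 plan.py 0 477.5 -419 85 87.3
python3 - <<'E'
from h import *
im,d=look("top"); cv2.imwrite("pics/t1.png",im)
show("top",im,"castA",.571,.004,.02,.1,6)
E
```

```text
t 11.075 at [ 483.7 -379.5  116.6] yaw 87.1 F [-0.1  0.4  0.5] open 87.0 j [ -49.   37.   89.   -0.   54. -136.]
[[0, [2, -20, 16], -0.1], [0, [2, -20, 16], -0.1]]
end err [-0.2  0.2  0.4]
```

View pics/castA.png

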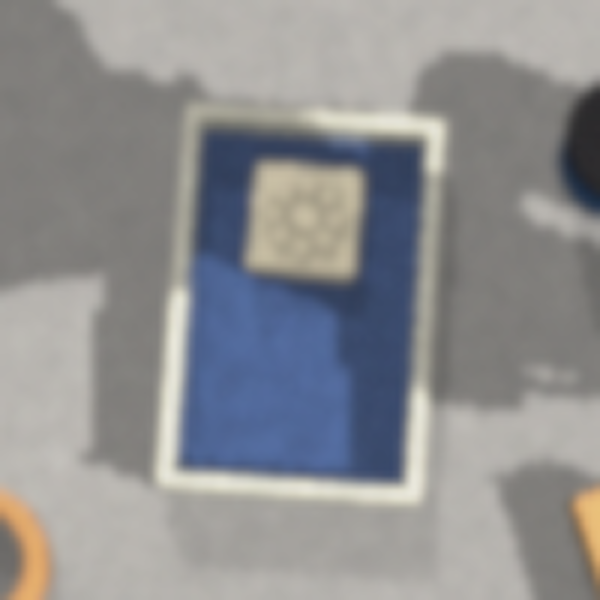

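The rosette lies flat, face up, at (305,218) in the crop, in the back half of the cast tray. Now the finial.

Request:
{"name": "servo_tool", "arguments": {
  "increments": [
    [0,[2,-20,10],0],
    [0,[2,-19,15],0],
    [0,[0,0,5],0],
    [0,[0,0,0],0],
    [0,[0,0,0],0]
  ]
}}

```text
time_s: 11.75
position: [0.4798, -0.4149, 0.0879]
tcp_rot: [[-0.999, 0.046, -0.0], [0.046, 0.999, 0.0], [0.0, 0.0, -1.0]]
force: [-0.1, -0.0, 0.1]
opening: 0.998
```

```bash
python3 plan.py 0 477.5 -419 24 87.3 100
python3 - <<'E'
from h import *
im,d=look("side")
show("side",im,"fin1",.478,-.419,.04,.07,6)
E
```

```text
t 11.75 at [ 479.8 -414.9   87.9] yaw 87.3 F [-0.1 -0.   0.1] open 86.8 j [ -51.   41.   87.    0.   53. -138.]
[[0, [2.1, -4.2, 63.9], 0]]
end err [ 0.  0. -0.]
```

View pics/fin1.png

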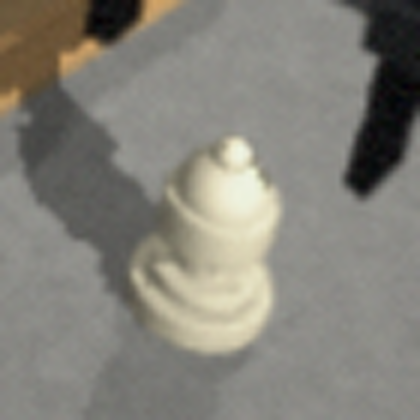

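The fingers at (110,20) and (360,190) straddle the bead at (235,150).

Request:
{"name": "servo_tool", "arguments": {
  "increments": [
    [0,[2,-4,14],0],
    [0,[0,0,25],0],
    [0,[0,0,20],0],
    [0,[0,0,5],0],
    [0,[0,0,0],0]
  ]
}}

```text
time_s: 12.42
position: [0.4773, -0.4193, 0.0234]
tcp_rot: [[-0.999, 0.047, -0.0], [0.047, 0.999, 0.001], [0.001, 0.001, -1.0]]
force: [-0.0, 0.2, 0.7]
opening: 0.999
```

Request:
{"name": "servo_tool", "arguments": {
  "increments": [
    [0.3,[0,0,0],0],
    [0.6,[0,0,0],0],
    [0.8,[0,0,0],0],
    [0.8,[0,0,0],0],
    [0.8,[0,0,0],0]
  ]
}}

```text
time_s: 13.05
position: [0.4774, -0.4194, 0.0239]
tcp_rot: [[-0.999, 0.047, 0.0], [0.047, 0.999, -0.0], [-0.0, -0.0, -1.0]]
force: [0.2, 0.2, -0.2]
opening: 0.516
```

Request:
{"name": "servo_tool", "arguments": {
  "increments": [
    [0.8,[0,0,0],0],
    [0.8,[0,0,0],0],
    [0.8,[0,0,0],0]
  ]
}}

```text
time_s: 13.42
position: [0.4774, -0.4192, 0.0239]
tcp_rot: [[-0.999, 0.047, -0.0], [0.047, 0.999, 0.0], [0.0, 0.0, -1.0]]
force: [-0.1, 0.9, 1.0]
opening: 0.428
```

Request:
{"name": "servo_tool", "arguments": {
  "increments": [
    [0.8,[0,0,-15],0],
    [0.8,[0,0,-35],0],
    [0.8,[0,0,-40],0],
    [0.8,[0,0,-40],0],
    [0.8,[0,0,0],0]
  ]
}}

```text
time_s: 14.05
position: [0.4793, -0.4218, 0.1587]
tcp_rot: [[-0.999, 0.047, 0.006], [0.047, 0.999, -0.008], [-0.006, -0.007, -1.0]]
force: [-0.5, -0.4, -0.9]
opening: 0.43
```

```bash
python3 plan.py 0.8 532 6 120 87.3 45
python3 - <<'E'
from h import *
im,d=look("side")
show("side",im,"fin2",.478,-.419,.15,.07,6)
E
```

```text
t 14.05 at [ 479.3 -421.8  158.7] yaw 87.3 F [-0.5 -0.4 -0.9] open 37.4 j [ -51.   35.   84.   -0.   60. -139.]
[[0.8, [-3, 43, 4], 0], [0.8, [-4, 43, 4], 0], [0.8, [-3, 43, 4], 0], [0.8, [-3, 43, 3], 0], [0.8, [-3, 43, 4], 0]]
[[0.8, [-4, 43, 4], 0], [0.8, [-3, 43, 4], 0], [0.8, [-3, 43, 4], 0], [0.8, [-3, 43, 4], 0], [0.8, [-4, 43, 4], 0]]
end err [-0.4 -0.2  0.3]
```

View pics/fin2.png

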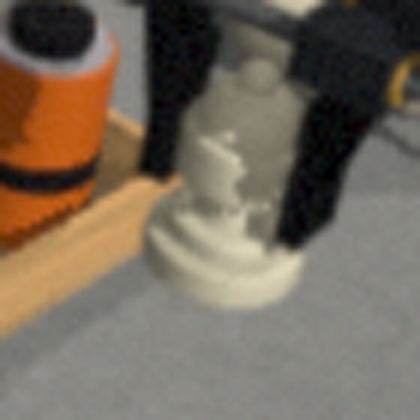

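The finial is held upright at (240,190) in the crop.

Request:
{"name": "servo_tool", "arguments": {
  "increments": [
    [0.8,[-3,30,0],0],
    [0.8,[-4,45,0],0],
    [0.8,[-3,45,0],0],
    [0.8,[-3,45,0],0],
    [0.8,[-3,45,0],0]
  ]
}}

```text
time_s: 14.72
position: [0.5022, -0.2084, 0.1525]
tcp_rot: [[-0.999, 0.047, -0.003], [0.047, 0.999, 0.002], [0.003, 0.002, -1.0]]
force: [0.4, 0.0, -0.3]
opening: 0.422
```

Request:
{"name": "servo_tool", "arguments": {
  "increments": [
    [0.8,[-4,45,5],0],
    [0.8,[-3,45,5],0],
    [0.8,[-3,45,10],0],
    [0.8,[-4,45,10],0],
    [0.8,[-3,35,10],0]
  ]
}}

```text
time_s: 15.35
position: [0.529, 0.0055, 0.1123]
tcp_rot: [[-0.999, 0.046, -0.003], [0.046, 0.999, 0.001], [0.003, 0.001, -1.0]]
force: [-0.1, -0.2, -1.3]
opening: 0.427
```

Request:
{"name": "servo_tool", "arguments": {
  "increments": [
    [0.8,[0,0,0],0],
    [0.8,[0,0,0],0]
  ]
}}

```text
time_s: 15.6
position: [0.5298, 0.0034, 0.1132]
tcp_rot: [[-0.999, 0.046, -0.002], [0.046, 0.999, -0.0], [0.002, -0.0, -1.0]]
force: [-0.2, -0.6, -0.9]
opening: 0.428
```

```bash
python3 plan.py 0.8 532 6 40 87.3 45
```

```text
t 15.6 at [529.8   3.4 113.2] yaw 87.3 F [-0.2 -0.6 -0.9] open 37.2 j [-12.  32. 101.  -0.  46. -99.]
[[0.8, [-1, 1, 37], 0], [0.8, [-1, 2, 36], 0]]
end err [ 0.1 -0.3 -0.2]
```

Request:
{"name": "servo_tool", "arguments": {
  "increments": [
    [0.8,[-1,1,30],0],
    [0.8,[-1,2,30],0],
    [0.8,[0,0,15],0],
    [0.8,[0,0,4],0],
    [0.8,[0,0,0],0]
  ]
}}

```text
time_s: 16.23
position: [0.5328, 0.0059, 0.0352]
tcp_rot: [[-0.999, 0.048, 0.001], [0.048, 0.999, -0.0], [-0.001, -0.0, -1.0]]
force: [-0.3, -0.3, -1.2]
opening: 0.426
```

Request:
{"name": "servo_tool", "arguments": {
  "increments": [
    [0.8,[0,0,2],0],
    [0.8,[0,0,1],0],
    [0.8,[0,0,0],0],
    [0.8,[0,0,0],0]
  ]
}}

```text
time_s: 16.73
position: [0.5325, 0.0065, 0.032]
tcp_rot: [[-0.999, 0.047, 0.0], [0.047, 0.999, -0.0], [-0.0, -0.0, -1.0]]
force: [-0.5, 0.2, -0.7]
opening: 0.427
```

Request:
{"name": "servo_tool", "arguments": {
  "increments": [
    [0.8,[0,0,1],0],
    [0.8,[0,0,1],0],
    [0.8,[0,0,0],0],
    [0.8,[0,0,0],0]
  ]
}}

```text
time_s: 17.23
position: [0.5324, 0.0065, 0.0298]
tcp_rot: [[-0.999, 0.047, -0.0], [0.047, 0.999, 0.0], [0.0, 0.0, -1.0]]
force: [-0.2, -0.3, -0.7]
opening: 0.426
```

Request:
{"name": "servo_tool", "arguments": {
  "increments": [
    [0.8,[0,0,1],0],
    [0.8,[0,0,0],0],
    [0.8,[0,0,0],0]
  ]
}}

```text
time_s: 17.6
position: [0.5326, 0.0064, 0.0289]
tcp_rot: [[-0.999, 0.047, 0.0], [0.047, 0.999, -0.0], [-0.0, -0.0, -1.0]]
force: [0.0, 0.3, 0.4]
opening: 0.427
```

Request:
{"name": "servo_tool", "arguments": {
  "increments": [
    [0.8,[0,0,0.7],0],
    [0.8,[0,0,0],0],
    [0.8,[0,0,0],0]
  ]
}}

```text
time_s: 17.98
position: [0.5325, 0.0064, 0.0288]
tcp_rot: [[-0.999, 0.047, 0.0], [0.047, 0.999, -0.0], [-0.0, -0.0, -1.0]]
force: [-1.1, 0.9, 5.6]
opening: 0.424
```

Request:
{"name": "servo_tool", "arguments": {
  "increments": [
    [0.6,[0,0,0],0],
    [0.4,[0,0,0],0],
    [0.3,[0,0,0],0],
    [0.3,[0,0,0],0],
    [0.3,[0,0,0],0]
  ]
}}

```text
time_s: 18.6
position: [0.5324, 0.0065, 0.028]
tcp_rot: [[-0.999, 0.047, -0.0], [0.047, 0.999, 0.0], [0.0, 0.0, -1.0]]
force: [0.4, -0.0, -0.9]
opening: 0.69
```

Request:
{"name": "servo_tool", "arguments": {
  "increments": [
    [0.3,[0,0,-15],0],
    [0.3,[0,0,-40],0],
    [0,[0,0,-45],0],
    [0,[0,0,-40],0],
    [0,[0,0,0],0]
  ]
}}

```text
time_s: 19.23
position: [0.5349, 0.0061, 0.1723]
tcp_rot: [[-0.999, 0.047, 0.009], [0.047, 0.999, -0.002], [-0.009, -0.001, -1.0]]
force: [0.5, -1.0, 0.1]
opening: 0.947
```

```bash
python3 plan.py 0 608.5 -288.5 160 82.2 45
```

```text
t 19.225 at [534.9   6.1 172.3] yaw 87.3 F [ 0.5 -1.   0.1] open 82.4 j [-11.  27.  98.   0.  54. -99.]
[[0, [-12, -42, 2], 0.7], [0, [-13, -41, 2], 0.8], [0, [-14, -41, 1], 0.7], [0, [-14, -41, 2], 0.7], [0, [-15, -41, 2], 0.8]]
[[0, [-15, -41, 2], 0.7], [0, [-15, -40, 1], 0.7]]
end err [ 0.3 -0.2 -0.3]
```

Request:
{"name": "servo_tool", "arguments": {
  "increments": [
    [0,[-12,-42,2],1],
    [0,[-13,-41,2],1],
    [0,[-14,-41,2],1],
    [0,[-14,-41,2],1],
    [0,[-15,-41,2],1]
  ]
}}

```text
time_s: 19.85
position: [0.5827, -0.2053, 0.1571]
tcp_rot: [[-0.991, 0.134, -0.002], [0.134, 0.991, 0.001], [0.002, 0.001, -1.0]]
force: [1.6, 0.6, -0.3]
opening: 0.999
```

Request:
{"name": "servo_tool", "arguments": {
  "increments": [
    [0,[-15,-41,2],0],
    [0,[-15,-41,2],0],
    [0,[0,0,0],0],
    [0,[0,0,0],0]
  ]
}}

```text
time_s: 20.35
position: [0.601, -0.2887, 0.153]
tcp_rot: [[-0.991, 0.134, -0.002], [0.134, 0.991, 0.002], [0.003, 0.002, -1.0]]
force: [-0.7, 0.3, -0.5]
opening: 0.999
```

```bash
python3 plan.py 0 608.5 -288.5 120 82.2 100
python3 - <<'E'
from h import *
im,d=look("side"); show("side",im,"old1",.608,-.288,.07,.08,6)
im,d=look("top"); show("top",im,"castB",.571,.004,.02,.1,6)
E
```

```text
t 20.35 at [ 601.  -288.7  153. ] yaw 82.3 F [-0.7  0.3 -0.5] open 86.9 j [ -35.   38.   79.    0.   63. -118.]
[[0, [-7.4, 1.2, 33], 0.1]]
end err [-0. -0. -0.]
```

View pics/old1.png

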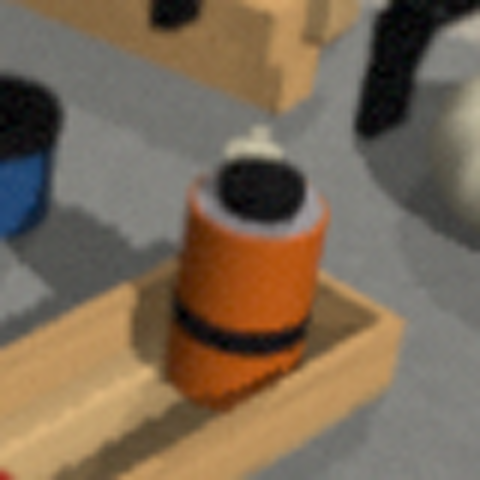

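View pics/castB.png

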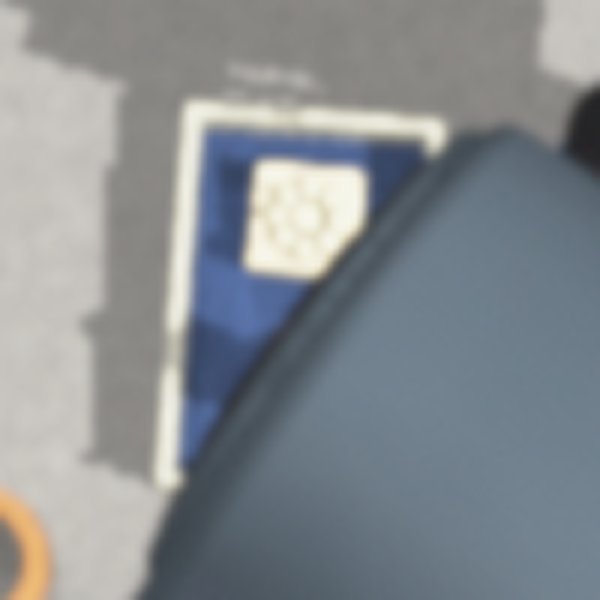

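The tin stands upright at (250,290). The fingers straddle it, with tips at (180,10) and (370,130). The finial is hidden by the arm in the top view, so I'll check it later.

Request:
{"name": "servo_tool", "arguments": {
  "increments": [
    [0,[-7,1,20],0],
    [0,[0,0,25],0],
    [0,[0,0,30],0],
    [0,[0,0,25],0],
    [0,[0,0,8],0]
  ]
}}

```text
time_s: 21.08
position: [0.6079, -0.2877, 0.0431]
tcp_rot: [[-0.991, 0.133, -0.004], [0.133, 0.991, 0.003], [0.005, 0.002, -1.0]]
force: [-0.3, 0.7, 0.3]
opening: 1.004
```

Request:
{"name": "servo_tool", "arguments": {
  "increments": [
    [0,[0,0,0],0],
    [0,[0,0,0],0]
  ]
}}

```text
time_s: 21.32
position: [0.6101, -0.29, 0.0471]
tcp_rot: [[-0.991, 0.133, 0.002], [0.133, 0.991, -0.001], [-0.002, -0.001, -1.0]]
force: [-0.1, -0.5, 0.5]
opening: 1.0
```

Request:
{"name": "servo_tool", "arguments": {
  "increments": [
    [0.3,[0,0,1],0],
    [0.6,[0,0,0],0],
    [0.8,[0,0,0],0],
    [0.8,[0,0,0],0],
    [0.8,[0,0,0],0]
  ]
}}

```text
time_s: 21.95
position: [0.6093, -0.2892, 0.0453]
tcp_rot: [[-0.991, 0.134, 0.0], [0.134, 0.991, 0.001], [0.0, 0.001, -1.0]]
force: [0.2, 1.7, 1.7]
opening: 0.614
```

Request:
{"name": "servo_tool", "arguments": {
  "increments": [
    [0.8,[0,0,0],0],
    [0.8,[0,0,-1],0],
    [0.8,[0,0,-3],0],
    [0.8,[0,0,0],0]
  ]
}}

```text
time_s: 22.45
position: [0.6092, -0.2901, 0.0491]
tcp_rot: [[-0.991, 0.134, 0.0], [0.134, 0.991, -0.0], [-0.0, -0.0, -1.0]]
force: [0.6, 0.1, -1.3]
opening: 0.614
```

```bash
python3 plan.py 0.8 497 -274.4 51 82.2 30
```

```text
t 22.45 at [ 609.2 -290.1   49.1] yaw 82.3 F [ 0.6  0.1 -1.3] open 53.4 j [ -35.   46.   81.   -0.   53. -117.]
[[0.8, [28, 0, -0], 0], [0.8, [29, 0, -1], 0.1], [0.8, [28, 0, -0], -0], [0.8, [28, 0, -1], 0]]
end err [-0.3  0.4 -0.1]
```

Request:
{"name": "servo_tool", "arguments": {
  "increments": [
    [0.8,[20,0,0],0],
    [0.8,[30,0,0],0],
    [0.8,[30,0,0],0],
    [0.8,[20,0,0],0],
    [0.8,[5,0,0],0]
  ]
}}

```text
time_s: 23.08
position: [0.5039, -0.2754, 0.0491]
tcp_rot: [[-0.991, 0.135, -0.001], [0.135, 0.991, 0.001], [0.001, 0.001, -1.0]]
force: [0.9, 0.2, -1.9]
opening: 0.621
```

Request:
{"name": "servo_tool", "arguments": {
  "increments": [
    [0.8,[0,0,0],0],
    [0.8,[0,0,0],0]
  ]
}}

```text
time_s: 23.32
position: [0.5064, -0.2763, 0.0493]
tcp_rot: [[-0.991, 0.134, 0.002], [0.134, 0.991, -0.001], [-0.002, -0.001, -1.0]]
force: [-0.8, -0.3, -2.1]
opening: 0.614
```

Run:
```python
from h import *
print(bot.read_state()['position'],bot.read_state()['force'])
im,d=look("side"); show("side",im,"old2",.54,-.278,.05,.09,5)
```

```text
[ 0.50644445 -0.27629693  0.04931069] [-0.77289424 -0.32323899 -2.12030977]
```

View pics/old2.png

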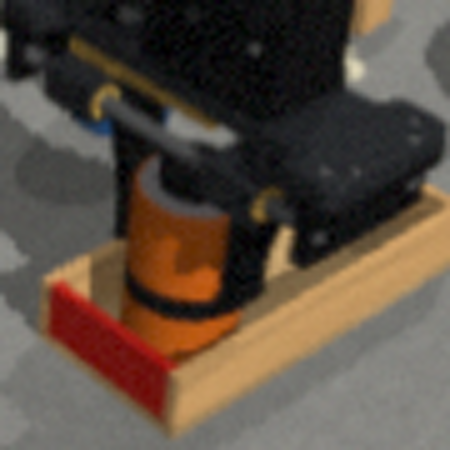

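The tin at (180,260) is held just short of the red stop at (110,350).

Request:
{"name": "servo_tool", "arguments": {
  "increments": [
    [0.8,[5,0,2],0],
    [0.8,[3,0,1],0],
    [0.8,[0,0,0],0],
    [0.8,[0,0,0],0]
  ]
}}

```text
time_s: 23.88
position: [0.4973, -0.2747, 0.0462]
tcp_rot: [[-0.991, 0.134, 0.0], [0.134, 0.991, -0.0], [-0.0, -0.0, -1.0]]
force: [-1.3, 0.3, -1.0]
opening: 0.615
```

Request:
{"name": "servo_tool", "arguments": {
  "increments": [
    [0.8,[2,0,0],0],
    [0.8,[0,0,0],0],
    [0.8,[0,0,0],0]
  ]
}}

```text
time_s: 24.25
position: [0.4955, -0.2745, 0.0463]
tcp_rot: [[-0.991, 0.134, 0.001], [0.134, 0.991, -0.0], [-0.001, -0.0, -1.0]]
force: [0.4, 0.2, -2.4]
opening: 0.615
```

Request:
{"name": "servo_tool", "arguments": {
  "increments": [
    [0.8,[2,0,0],0],
    [0.8,[0,0,0],0],
    [0.8,[0,0,0],0]
  ]
}}

```text
time_s: 24.62
position: [0.4952, -0.2746, 0.0465]
tcp_rot: [[-0.991, 0.135, 0.004], [0.135, 0.991, -0.002], [-0.004, -0.001, -1.0]]
force: [6.2, 1.2, -3.4]
opening: 0.615
```

Request:
{"name": "servo_tool", "arguments": {
  "increments": [
    [0.8,[-1.2,0,1],0],
    [0.8,[0,0,0.5],0],
    [0.8,[0,0,0],0],
    [0.8,[0,0,0],0]
  ]
}}

```text
time_s: 25.12
position: [0.4954, -0.2748, 0.0453]
tcp_rot: [[-0.991, 0.134, 0.002], [0.134, 0.991, -0.001], [-0.002, -0.001, -1.0]]
force: [5.4, 0.4, 3.9]
opening: 0.615
```

Standing on the floor (fz 3.9 N) and against the stop (fx 5.4 N). Release.

Request:
{"name": "servo_tool", "arguments": {
  "increments": [
    [0.3,[0,0,0],0],
    [0.2,[0,0,0],0],
    [0.1,[0,0,0],0],
    [0,[0,0,0],0],
    [0,[0,0,0],0]
  ]
}}

```text
time_s: 25.75
position: [0.4943, -0.2741, 0.0445]
tcp_rot: [[-0.991, 0.134, -0.0], [0.134, 0.991, 0.0], [0.0, 0.0, -1.0]]
force: [0.5, -0.1, -0.6]
opening: 0.976
```

Request:
{"name": "servo_tool", "arguments": {
  "increments": [
    [0,[0,0,-20],0],
    [0,[0,0,-40],0],
    [0,[0,0,-45],0],
    [0,[0,0,-30],0],
    [0,[0,0,0],0]
  ]
}}

```text
time_s: 26.38
position: [0.4958, -0.2753, 0.1823]
tcp_rot: [[-0.991, 0.134, 0.005], [0.134, 0.991, -0.004], [-0.005, -0.003, -1.0]]
force: [-0.4, -0.0, -0.3]
opening: 0.999
```

```bash
python3 plan.py 0 449 427 180 82.2 50
python3 - <<'E'
from h import *
im,d=look("side"); show("side",im,"old3",.54,-.278,.05,.09,5)
E
```

```text
t 26.375 at [ 495.8 -275.3  182.3] yaw 82.3 F [-0.4 -0.  -0.3] open 86.9 j [ -40.   29.   93.   -0.   58. -123.]
[[0, [9, 46, 0], 0], [0, [10, 46, 0], 0], [0, [9, 46, 0], 0], [0, [9, 46, 1], 0], [0, [10, 46, -0], 0]]
[[0, [9, 46, -0], 0], [0, [9, 46, 0], 0.1], [0, [10, 46, 0], -0], [0, [9, 46, 0], -0], [0, [10, 46, 1], -0]]
[[0, [9, 46, -0], -0], [0, [10, 46, -0], -0], [0, [9, 46, -0], 0], [0, [9, 46, 0], 0], [0, [10, 46, 0], 0]]
end err [ 0.1 -0.4 -0.3]
```

View pics/old3.png

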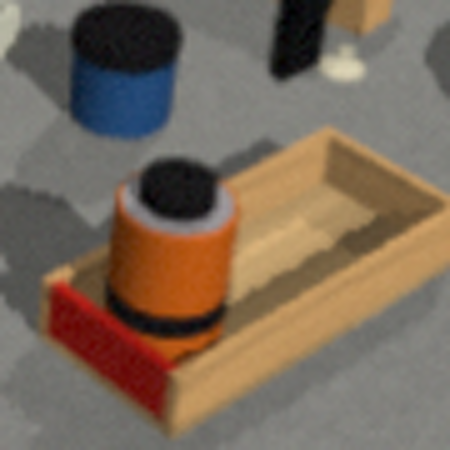

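The old tin stands upright at (170,260), against the red stop. Going to the new tin.

Request:
{"name": "servo_tool", "arguments": {
  "increments": [
    [0,[9,40,0],0],
    [0,[10,46,0],0],
    [0,[9,46,0],0],
    [0,[9,46,0],0],
    [0,[10,46,0],0]
  ]
}}

```text
time_s: 27.05
position: [0.4764, -0.0442, 0.178]
tcp_rot: [[-0.991, 0.134, -0.003], [0.134, 0.991, 0.001], [0.004, 0.001, -1.0]]
force: [0.3, -0.2, 0.5]
opening: 1.001
```

Request:
{"name": "servo_tool", "arguments": {
  "increments": [
    [0,[9,46,0],0],
    [0,[10,46,0],0],
    [0,[9,46,0],0],
    [0,[9,46,0],0],
    [0,[10,46,0],0]
  ]
}}

```text
time_s: 27.68
position: [0.4607, 0.1896, 0.1779]
tcp_rot: [[-0.991, 0.134, -0.003], [0.134, 0.991, -0.001], [0.003, -0.001, -1.0]]
force: [1.6, -0.1, -0.0]
opening: 1.005
```

Request:
{"name": "servo_tool", "arguments": {
  "increments": [
    [0,[9,46,0],0],
    [0,[10,46,0],0],
    [0,[9,46,0],0],
    [0,[10,46,0],0],
    [0,[5,30,0],0]
  ]
}}

```text
time_s: 28.3
position: [0.4465, 0.4075, 0.1774]
tcp_rot: [[-0.991, 0.132, -0.003], [0.132, 0.991, -0.002], [0.003, -0.002, -1.0]]
force: [1.1, -0.1, 0.0]
opening: 0.994
```

Request:
{"name": "servo_tool", "arguments": {
  "increments": [
    [0,[0,0,0],0],
    [0,[0,0,0],0]
  ]
}}

```text
time_s: 28.55
position: [0.4471, 0.4049, 0.1781]
tcp_rot: [[-0.991, 0.134, -0.003], [0.134, 0.991, -0.002], [0.003, -0.003, -1.0]]
force: [0.4, -0.4, 0.1]
opening: 0.998
```

```bash
python3 plan.py 0 449 427 130 82.2 100
python3 - <<'E'
from fit import *
C=clouds()
Z=np.load('pts.npz')
for cam,P,_,im in C:
    cv2.imwrite(f"pics/all_{cam}.png",im)
    for n in('finial','rosette','old_tin'):
        r=bot.trace(cam,n)
        if r:
            d=None
    Q=nearpts(P,(.495,-.274),.05); print(cam,'old',circ(Q,.027,.045,.08))
    Q=nearpts(P,(.449,.427),.045); print(cam,'new',circ(Q,.027,.01,.08),(Q[Q[:,2]>.093][:,:2].mean(0)*1000).round(1))
    Q=nearpts(P,(.533,.006),.035); print(cam,'fin',circ(Q,.019,.038,.056))
    print('lane',ring(P,(.56,-.283),.194,.080,.035))
E
```

```text
t 28.55 at [447.1 404.9 178.1] yaw 82.3 F [ 0.4 -0.4  0.1] open 86.9 j [ 32.  32.  88.  -0.  61. -51.]
[[0, [1, 22.2, 48.1], 0.1]]
end err [-0.1 -0.   0. ]
top old (array([ 495.6, -275.9]), 73)fit.py:6: RuntimeWarning: Mean of empty slice.
  s=least_squares(f,Q.mean(0),loss='soft_l1',f_scale=.002); return (s.x*1000).round(1),len(Q)
  ret = um.true_divide(
Traceback (most recent call last):
  File "fit.py", line 6, in circ
    s=least_squares(f,Q.mean(0),loss='soft_l1',f_scale=.002); return (s.x*1000).round(1),len(Q)
ValueError: Initial guess is outside of provided bounds
```

View pics/all_top.png

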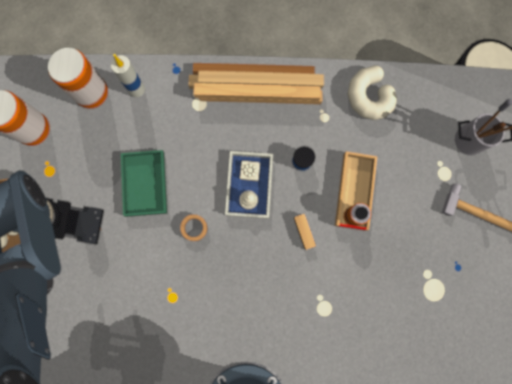

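The top view shows the rosette at (250,170) and the finial at (249,200) in the cast tray, and the old tin at the stop at (358,213). Next I check the new tin from the side.

Request:
{"name": "servo_tool", "arguments": {
  "increments": [
    [0,[1,22,20],0],
    [0,[0,0,20],0],
    [0,[0,0,0],0],
    [0,[0,0,0],0]
  ]
}}

```text
time_s: 29.3
position: [0.4505, 0.4278, 0.1403]
tcp_rot: [[-0.991, 0.134, 0.001], [0.134, 0.991, 0.0], [-0.001, 0.0, -1.0]]
force: [-1.1, 0.6, 0.3]
opening: 1.004
```

```bash
python3 plan.py 0 449 427 42 82.2 100
python3 - <<'E'
from fit import *
im,d=look("side"); show("side",im,"new1",.449,.427,.07,.07,6)
show("side",im,"cast2",.57,.004,.04,.08,5)
P,_=world("side",d)
Q=nearpts(P,(.449,.427),.04); print('new',circ(Q,.027,.01,.08))
Q=nearpts(P,(.533,.006),.035); print('fin',circ(Q,.019,.038,.056),Q[:,2].max())
E
```

```text
t 29.3 at [450.5 427.8 140.3] yaw 82.3 F [-1.1  0.6  0.3] open 87.3 j [ 33.  36.  87.  -0.  57. -49.]
[[0, [1.4, -1, 98.3], 0.1]]
end err [-0. -0. -0.]
new (array([449.3, 426.5]), 324)
fin (array([533.2,   6.7]), 80) 0.07930243974804925
```

View pics/new1.png

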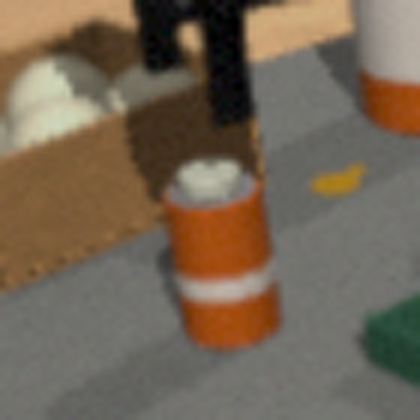

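View pics/cast2.png

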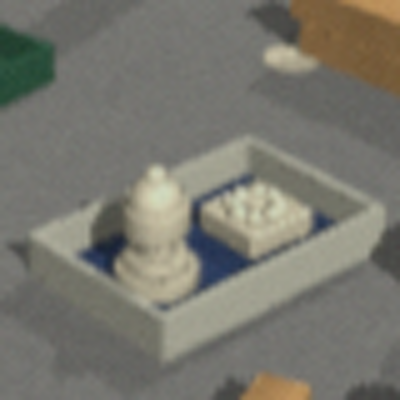

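Both plaster pieces stand properly in the tray: the finial upright at (155,235), the rosette flat at (255,215). The new tin is at (220,255), with the fingers on either side of it.

Request:
{"name": "servo_tool", "arguments": {
  "increments": [
    [0,[1,-1,25],0],
    [0,[0,0,30],0],
    [0,[0,0,30],0],
    [0,[0,0,12],0],
    [0,[0,0,0],0]
  ]
}}

```text
time_s: 29.98
position: [0.449, 0.4271, 0.0427]
tcp_rot: [[-0.991, 0.134, -0.0], [0.134, 0.991, -0.0], [0.0, -0.0, -1.0]]
force: [0.2, -1.1, 0.3]
opening: 1.0
```

Request:
{"name": "servo_tool", "arguments": {
  "increments": [
    [0.2,[0,0,0],0],
    [0.4,[0,0,0],0],
    [0.7,[0,0,0],0],
    [0.8,[0,0,0],0],
    [0.8,[0,0,0],0]
  ]
}}

```text
time_s: 30.6
position: [0.4492, 0.4275, 0.043]
tcp_rot: [[-0.991, 0.134, 0.001], [0.134, 0.991, 0.001], [-0.001, 0.001, -1.0]]
force: [-0.9, 2.0, 2.1]
opening: 0.623
```

Request:
{"name": "servo_tool", "arguments": {
  "increments": [
    [0.8,[0,0,0],0],
    [0.8,[0,0,0],0]
  ]
}}

```text
time_s: 30.85
position: [0.4492, 0.4276, 0.043]
tcp_rot: [[-0.991, 0.134, 0.001], [0.134, 0.991, 0.001], [-0.001, 0.001, -1.0]]
force: [-1.0, 1.2, 3.5]
opening: 0.615
```

Request:
{"name": "servo_tool", "arguments": {
  "increments": [
    [0.8,[0,0,-15],0],
    [0.8,[0,0,-35],0],
    [0.8,[0,0,-40],0],
    [0.8,[0,0,-40],0],
    [0.8,[0,0,-20],0]
  ]
}}

```text
time_s: 31.48
position: [0.4493, 0.4273, 0.1954]
tcp_rot: [[-0.991, 0.134, 0.002], [0.134, 0.991, 0.001], [-0.002, 0.002, -1.0]]
force: [-0.6, -1.1, -2.6]
opening: 0.609
```

```bash
python3 plan.py 0.8 558.6 -283.4 180 82.2 48
python3 - <<'E'
from h import *
im,d=look("side"); show("side",im,"new2",.449,.427,.17,.08,5)
E
```

```text
t 31.475 at [449.3 427.3 195.4] yaw 82.3 F [-0.6 -1.1 -2.6] open 53.0 j [ 33.  32.  85.  -0.  64. -49.]
[[0.8, [-14, -46, 1], 0], [0.8, [-13, -46, 1], 0], [0.8, [-14, -46, 1], 0], [0.8, [-13, -46, 1], 0], [0.8, [-14, -46, 1], 0]]
[[0.8, [-13, -46, 1], 0], [0.8, [-14, -46, 1], 0.1], [0.8, [-14, -46, 1], -0], [0.8, [-13, -46, 1], -0], [0.8, [-14, -46, 1], -0]]
[[0.8, [-13, -46, 1], -0], [0.8, [-14, -46, 1], -0], [0.8, [-14, -46, 1], -0], [0.8, [-13, -46, 1], 0], [0.8, [-14, -45, 1], 0]]
end err [-0.1 -0.5 -0.4]
```

View pics/new2.png

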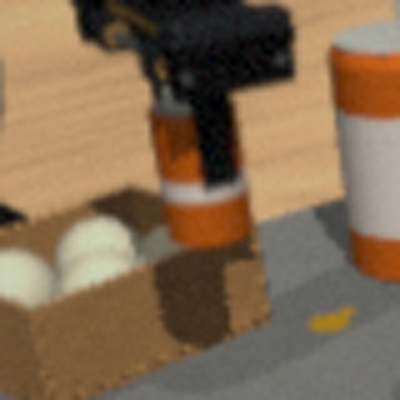

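The new tin is lifted upright at (200,180).

Request:
{"name": "servo_tool", "arguments": {
  "increments": [
    [0.8,[-14,-35,0],0],
    [0.8,[-13,-46,0],0],
    [0.8,[-14,-46,0],0],
    [0.8,[-13,-46,0],0],
    [0.8,[-14,-46,0],0]
  ]
}}

```text
time_s: 32.15
position: [0.4861, 0.1993, 0.1921]
tcp_rot: [[-0.991, 0.133, -0.002], [0.133, 0.991, -0.001], [0.002, -0.001, -1.0]]
force: [0.6, -0.4, -3.1]
opening: 0.614
```

Request:
{"name": "servo_tool", "arguments": {
  "increments": [
    [0.8,[-13,-46,0],0],
    [0.8,[-14,-46,0],0],
    [0.8,[-14,-46,0],0],
    [0.8,[-13,-46,0],0],
    [0.8,[-14,-46,0],0]
  ]
}}

```text
time_s: 32.78
position: [0.5226, -0.0374, 0.1921]
tcp_rot: [[-0.991, 0.134, -0.002], [0.134, 0.991, 0.0], [0.002, 0.0, -1.0]]
force: [1.2, 0.1, -3.0]
opening: 0.614
```

Request:
{"name": "servo_tool", "arguments": {
  "increments": [
    [0.8,[-13,-46,0],0],
    [0.8,[-14,-46,0],0],
    [0.8,[-14,-46,0],0],
    [0.8,[-13,-40,0],0],
    [0.8,[-14,-30,0],0]
  ]
}}

```text
time_s: 33.4
position: [0.5622, -0.2528, 0.1918]
tcp_rot: [[-0.991, 0.135, -0.002], [0.135, 0.991, 0.001], [0.002, 0.001, -1.0]]
force: [0.8, 0.4, -1.8]
opening: 0.614
```

Request:
{"name": "servo_tool", "arguments": {
  "increments": [
    [0.8,[0,0,0],0],
    [0.8,[0,0,0],0]
  ]
}}

```text
time_s: 33.65
position: [0.5619, -0.2502, 0.1917]
tcp_rot: [[-0.991, 0.134, -0.003], [0.134, 0.991, 0.002], [0.003, 0.002, -1.0]]
force: [0.2, -0.3, -2.8]
opening: 0.613
```

```bash
python3 plan.py 0.8 558.6 -283.4 150 82.2 100
```

```text
t 33.65 at [ 561.9 -250.2  191.7] yaw 82.3 F [ 0.2 -0.3 -2.8] open 53.4 j [ -34.   32.   85.    0.   63. -117.]
[[0.8, [-1.2, -33.4, 41.7], 0.1]]
end err [-0.  0. -0.]
```

Request:
{"name": "servo_tool", "arguments": {
  "increments": [
    [0.8,[-1,-20,10],0],
    [0.8,[0,-13,20],0],
    [0.8,[0,0,0],0],
    [0.8,[0,0,0],0],
    [0.8,[0,0,0],0]
  ]
}}

```text
time_s: 34.28
position: [0.56, -0.2838, 0.163]
tcp_rot: [[-0.991, 0.133, 0.001], [0.133, 0.991, -0.0], [-0.001, -0.0, -1.0]]
force: [0.2, -0.5, -2.9]
opening: 0.613
```

```bash
python3 plan.py 0.8 558.6 -283.4 60 82.2 100;python3 - <<'E'
from fit import *
im,d=look("side"); show("side",im,"new3",.54,-.278,.08,.09,5)
im,d=look("top"); show("top",im,"new3t",.55,-.278,.05,.09,5)
E
```

```text
t 34.275 at [ 560.  -283.8  163. ] yaw 82.3 F [ 0.2 -0.5 -2.9] open 53.4 j [ -37.   34.   85.    0.   61. -119.]
[[0.8, [1, 0, 52], 0.1], [0.8, [0, 0, 51], 0]]
end err [-0.4  0.3 -0. ]
```

View pics/new3.png

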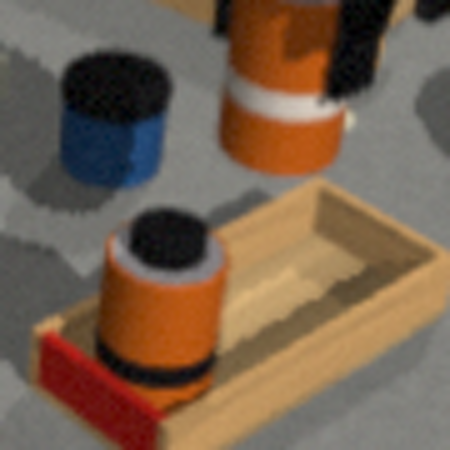

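The new tin at (285,90) hangs clear, behind the old tin at (160,300) and above the lane. Lowering.

Request:
{"name": "servo_tool", "arguments": {
  "increments": [
    [0.8,[0,0,20],0],
    [0.8,[0,0,30],0],
    [0.8,[0,0,30],0],
    [0.8,[0,0,20],0],
    [0.8,[0,0,5],0]
  ]
}}

```text
time_s: 35.0
position: [0.5592, -0.2833, 0.0566]
tcp_rot: [[-0.991, 0.133, -0.002], [0.133, 0.991, 0.001], [0.002, 0.001, -1.0]]
force: [0.2, -0.1, -3.2]
opening: 0.615
```

Request:
{"name": "servo_tool", "arguments": {
  "increments": [
    [0.8,[0,0,0],0],
    [0.8,[0,0,0],0]
  ]
}}

```text
time_s: 35.25
position: [0.5606, -0.2845, 0.0589]
tcp_rot: [[-0.991, 0.134, 0.002], [0.134, 0.991, -0.002], [-0.002, -0.001, -1.0]]
force: [-0.3, -0.0, -1.7]
opening: 0.617
```

Request:
{"name": "servo_tool", "arguments": {
  "increments": [
    [0.8,[0,0,5],0],
    [0.8,[0,0,2],0],
    [0.8,[0,0,1],0],
    [0.8,[0,0,0],0],
    [0.8,[0,0,0],0]
  ]
}}

```text
time_s: 35.88
position: [0.5598, -0.2841, 0.0497]
tcp_rot: [[-0.991, 0.134, 0.0], [0.134, 0.991, -0.0], [-0.0, -0.0, -1.0]]
force: [-0.5, 0.0, -2.8]
opening: 0.613
```

Request:
{"name": "servo_tool", "arguments": {
  "increments": [
    [0.8,[0,0,1],0],
    [0.8,[0,0,0.8],0],
    [0.8,[0,0,0],0],
    [0.8,[0,0,0],0]
  ]
}}

```text
time_s: 36.38
position: [0.5599, -0.2841, 0.049]
tcp_rot: [[-0.991, 0.134, 0.001], [0.134, 0.991, -0.0], [-0.001, -0.0, -1.0]]
force: [-1.9, 1.3, 5.0]
opening: 0.614
```

Contact. Release and lift.

Request:
{"name": "servo_tool", "arguments": {
  "increments": [
    [0.3,[0,0,0],0],
    [0.2,[0,0,0],0],
    [0.1,[0,0,0],0],
    [0,[0,0,0],0],
    [0,[0,0,0],0]
  ]
}}

```text
time_s: 37.0
position: [0.5597, -0.284, 0.0477]
tcp_rot: [[-0.991, 0.134, -0.0], [0.134, 0.991, 0.0], [0.0, 0.0, -1.0]]
force: [-0.3, 1.2, -0.9]
opening: 0.977
```

Request:
{"name": "servo_tool", "arguments": {
  "increments": [
    [0,[0,0,-20],0],
    [0,[0,0,-40],0],
    [0,[0,0,-45],0],
    [0,[0,0,-30],0],
    [0,[0,0,0],0]
  ]
}}

```text
time_s: 37.62
position: [0.5616, -0.2854, 0.1873]
tcp_rot: [[-0.991, 0.134, 0.007], [0.134, 0.991, -0.005], [-0.007, -0.004, -1.0]]
force: [0.3, -0.0, -0.4]
opening: 0.999
```

```bash
python3 plan.py 0 450.7 -144 150 110 45
```

```text
t 37.625 at [ 561.6 -285.4  187.3] yaw 82.3 F [ 0.3 -0.  -0.4] open 86.9 j [ -37.   33.   84.    0.   63. -119.]
[[0, [26, 25, 7], -5.5], [0, [23, 27, 8], -5.6], [0, [20, 30, 7], -5.5], [0, [18, 31, 8], -5.5], [0, [14, 33, 7], -5.6]]
end err [-0.5  0.2 -0.3]
```

Request:
{"name": "servo_tool", "arguments": {
  "increments": [
    [0,[26,25,3],-5.5],
    [0,[23,27,5],-5.5],
    [0,[20,30,10],-5.5],
    [0,[18,31,10],-5.5],
    [0,[14,33,10],-6]
  ]
}}

```text
time_s: 38.25
position: [0.4479, -0.1414, 0.1441]
tcp_rot: [[-0.937, -0.35, -0.001], [-0.35, 0.937, 0.001], [0.001, 0.001, -1.0]]
force: [0.8, -0.5, 0.1]
opening: 1.001
```

Request:
{"name": "servo_tool", "arguments": {
  "increments": [
    [0,[0,0,0],0],
    [0,[0,0,0],0]
  ]
}}

```text
time_s: 38.5
position: [0.4502, -0.1433, 0.1448]
tcp_rot: [[-0.938, -0.347, 0.001], [-0.347, 0.938, -0.001], [-0.001, -0.001, -1.0]]
force: [1.5, 0.1, 0.3]
opening: 1.001
```

```bash
python3 plan.py 0 450.7 -144 60 110.2 100;python3 - <<'E'
from fit import *
im,d=look("side"); show("side",im,"lane4",.54,-.278,.06,.09,5); show("side",im,"bat1",.45,-.144,.06,.08,5)
P,_=world("side",d)
for c in((.495,-.275),(.56,-.284)): print(circ(nearpts(P,c,.034),.027,.045,.085))
Q=nearpts(P,(.45,-.144),.055);Q=Q[(Q[:,2]>.022)&(Q[:,2]<.036)];print(cv2.minAreaRect((Q[:,:2]*1000).astype(np.float32)))
E
```

```text
t 38.5 at [ 450.2 -143.3  144.8] yaw 110.3 F [1.5 0.1 0.3] open 87.1 j [ -31.   26.  108.   -0.   46. -142.]
[[0, [-0.3, -0.8, 84.8], 0.1]]
end err [-0. -0. -0.]
(array([ 496. , -275.8]), 362)
(array([ 560.3, -284.6]), 272)
((450.28167724609375, -143.98484802246094), (91.50425720214844, 29.324474334716797), 19.9915828704834)
```

View pics/lane4.png

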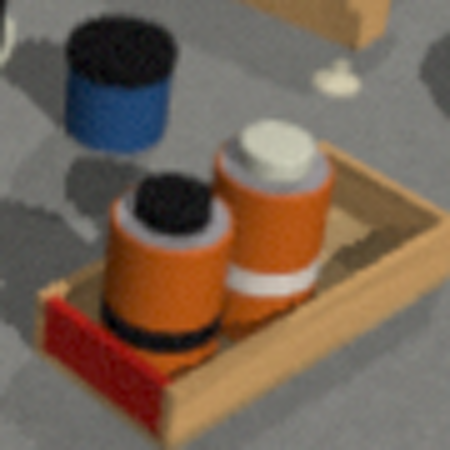

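View pics/bat1.png

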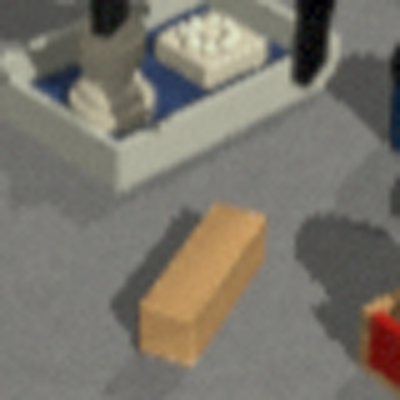

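Both tins stand upright in the lane: black cap at (170,205) against the red stop, white cap at (278,150) behind. The batten at (205,285) has clear space for the fingers.

Request:
{"name": "servo_tool", "arguments": {
  "increments": [
    [0,[0,-1,30],0],
    [0,[0,0,40],0],
    [0,[0,0,40],0],
    [0,[0,0,20],0],
    [0,[0,0,6],0]
  ]
}}

```text
time_s: 39.17
position: [0.4503, -0.1445, 0.0075]
tcp_rot: [[-0.938, -0.346, -0.001], [-0.346, 0.938, 0.0], [0.0, 0.001, -1.0]]
force: [-0.3, 0.5, 0.9]
opening: 1.001
```

Request:
{"name": "servo_tool", "arguments": {
  "increments": [
    [0.3,[0,0,0],0],
    [0.6,[0,0,0],0],
    [0.9,[0,0,0],0],
    [0.9,[0,0,0],0],
    [0.9,[0,0,0],0]
  ]
}}

```text
time_s: 39.8
position: [0.4499, -0.1437, 0.0092]
tcp_rot: [[-0.938, -0.347, 0.001], [-0.347, 0.938, -0.0], [-0.0, -0.0, -1.0]]
force: [0.4, -0.2, 0.6]
opening: 0.516
```

Request:
{"name": "servo_tool", "arguments": {
  "increments": [
    [0.9,[0,0,0],0],
    [0.9,[0,0,0],0],
    [0.9,[0,0,0],0],
    [0.9,[0,0,0],0]
  ]
}}

```text
time_s: 40.3
position: [0.4497, -0.1436, 0.0089]
tcp_rot: [[-0.938, -0.347, -0.0], [-0.347, 0.938, 0.0], [0.0, 0.0, -1.0]]
force: [0.3, 0.2, 0.7]
opening: 0.32
```

Request:
{"name": "servo_tool", "arguments": {
  "increments": [
    [0.9,[0,0,-15],0],
    [0.9,[0,0,-35],0],
    [0.9,[0,0,-45],0],
    [0.9,[0,0,-40],0],
    [0.9,[0,0,-15],0]
  ]
}}

```text
time_s: 40.92
position: [0.4507, -0.1441, 0.1621]
tcp_rot: [[-0.938, -0.347, 0.004], [-0.347, 0.938, -0.003], [-0.003, -0.004, -1.0]]
force: [0.5, -0.3, -1.1]
opening: 0.314
```

```bash
python3 plan.py 0.9 568 285 140 95.8 45
```

```text
t 40.925 at [ 450.7 -144.1  162.1] yaw 110.3 F [ 0.5 -0.3 -1.1] open 27.3 j [ -31.   24.  107.   -0.   48. -142.]
[[0.9, [-26, 36, 2], 1.5], [0.9, [-25, 37, 2], 1.4], [0.9, [-24, 37, 3], 1.5], [0.9, [-23, 38, 2], 1.4], [0.9, [-22, 39, 2], 1.5]]
[[0.9, [-21, 39, 2], 1.4], [0.9, [-20, 40, 2], 1.5], [0.9, [-19, 40, 3], 1.4], [0.9, [-18, 41, 2], 1.5], [0.9, [-18, 41, 2], 1.4]]
end err [-0.4 -0.2 -0.1]
```

Request:
{"name": "servo_tool", "arguments": {
  "increments": [
    [0.9,[-26,36,0],1.5],
    [0.9,[-25,37,0],1.4],
    [0.9,[-24,37,0],1.5],
    [0.9,[-23,38,0],1.4],
    [0.9,[-22,39,0],1.5]
  ]
}}

```text
time_s: 41.55
position: [0.5084, 0.0722, 0.1597]
tcp_rot: [[-0.975, -0.224, 0.001], [-0.224, 0.975, -0.0], [-0.0, -0.0, -1.0]]
force: [0.7, -0.8, -0.8]
opening: 0.317
```

Request:
{"name": "servo_tool", "arguments": {
  "increments": [
    [0.9,[-21,39,0],1.4],
    [0.9,[-20,40,5],1.5],
    [0.9,[-19,40,10],1.4],
    [0.9,[-18,41,10],1.5],
    [0.9,[-18,41,10],1.4]
  ]
}}

```text
time_s: 42.18
position: [0.5674, 0.287, 0.1244]
tcp_rot: [[-0.995, -0.101, -0.0], [-0.101, 0.995, -0.0], [0.0, -0.0, -1.0]]
force: [0.4, 0.3, -1.3]
opening: 0.323
```

Request:
{"name": "servo_tool", "arguments": {
  "increments": [
    [0.9,[0,0,0],0],
    [0.9,[0,0,0],0]
  ]
}}

```text
time_s: 42.42
position: [0.5668, 0.2852, 0.1241]
tcp_rot: [[-0.995, -0.102, -0.001], [-0.102, 0.995, -0.001], [0.001, -0.001, -1.0]]
force: [-0.5, 0.5, -0.8]
opening: 0.321
```

```bash
python3 plan.py 0.9 568 285 40 95.8 100
python3 - <<'E'
from fit import *
im,d=look("side"); show("side",im,"bat2",.568,.285,.06,.1,5)
E
```

```text
t 42.425 at [566.8 285.2 124.1] yaw 95.9 F [-0.5  0.5 -0.8] open 27.9 j [ 17.  38.  85.  -0.  57. -79.]
[[0.9, [-1.2, -0.3, 84.1], 0.1]]
end err [-0. -0. -0.]
```

View pics/bat2.png

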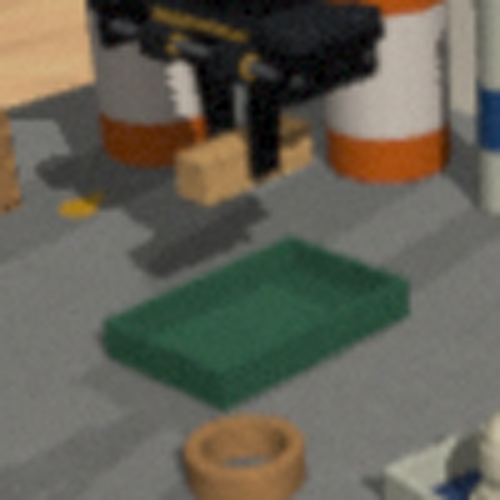

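The batten is held level at (245,160) over the green tray at (255,320). Target TCP z is about 14; lowering.

Request:
{"name": "servo_tool", "arguments": {
  "increments": [
    [0.9,[-1,0,30],0],
    [0.9,[0,0,35],0],
    [0.9,[0,0,25],0],
    [0.9,[0,0,13],0],
    [0.9,[0,0,0],0]
  ]
}}

```text
time_s: 43.1
position: [0.5683, 0.2848, 0.0206]
tcp_rot: [[-0.995, -0.1, -0.001], [-0.1, 0.995, -0.001], [0.002, -0.0, -1.0]]
force: [-0.5, 0.3, -0.6]
opening: 0.317
```

Request:
{"name": "servo_tool", "arguments": {
  "increments": [
    [0.9,[0,0,3],0],
    [0.9,[0,0,1],0],
    [0.9,[0,0,0],0],
    [0.9,[0,0,0],0]
  ]
}}

```text
time_s: 43.6
position: [0.5688, 0.2859, 0.0172]
tcp_rot: [[-0.995, -0.101, 0.001], [-0.101, 0.995, 0.0], [-0.001, 0.0, -1.0]]
force: [0.2, 0.4, -0.5]
opening: 0.321
```

Request:
{"name": "servo_tool", "arguments": {
  "increments": [
    [0.9,[0,0,2],0],
    [0.9,[0,0,1],0],
    [0.9,[0,0,0],0],
    [0.9,[0,0,0],0]
  ]
}}

```text
time_s: 44.1
position: [0.5685, 0.2858, 0.0139]
tcp_rot: [[-0.995, -0.101, -0.0], [-0.101, 0.995, -0.0], [0.0, 0.0, -1.0]]
force: [-1.1, 0.3, 1.1]
opening: 0.322
```

Request:
{"name": "servo_tool", "arguments": {
  "increments": [
    [0.9,[0,0,1],0],
    [0.9,[0,0,0],0],
    [0.9,[0,0,0],0]
  ]
}}

```text
time_s: 44.48
position: [0.5685, 0.2858, 0.0139]
tcp_rot: [[-0.995, -0.101, 0.0], [-0.101, 0.995, -0.0], [-0.0, -0.0, -1.0]]
force: [-2.1, -1.4, 7.0]
opening: 0.318
```

Contact. Release, opening only part way inside the tray, and then lift.

Request:
{"name": "servo_tool", "arguments": {
  "increments": [
    [0.6,[0,0,0],0],
    [0.45,[0,0,0],0],
    [0.45,[0,0,0],0],
    [0.45,[0,0,0],0]
  ]
}}

```text
time_s: 44.98
position: [0.5686, 0.2857, 0.0126]
tcp_rot: [[-0.995, -0.101, -0.0], [-0.101, 0.995, -0.0], [0.0, -0.0, -1.0]]
force: [0.5, -0.3, 0.2]
opening: 0.54
```

Request:
{"name": "servo_tool", "arguments": {
  "increments": [
    [0.45,[0,0,-20],0],
    [0.45,[0,0,-40],0],
    [0.3,[0,0,-45],0],
    [0,[0,0,-45],0],
    [0,[0,0,-20],0]
  ]
}}

```text
time_s: 45.6
position: [0.5703, 0.2863, 0.1878]
tcp_rot: [[-0.995, -0.101, 0.007], [-0.101, 0.995, 0.002], [-0.007, 0.001, -1.0]]
force: [-0.4, -0.1, -0.3]
opening: 0.8
```

Request:
{"name": "servo_tool", "arguments": {
  "increments": [
    [0,[50,30,0],0],
    [0,[50,35,0],0],
    [0,[50,40,0],0],
    [0,[40,40,0],0],
    [0,[0,0,0],0]
  ]
}}

```text
time_s: 46.22
position: [0.3626, 0.4118, 0.1843]
tcp_rot: [[-0.994, -0.107, -0.0], [-0.107, 0.994, 0.001], [0.0, 0.001, -1.0]]
force: [0.9, -0.9, 0.1]
opening: 1.001
```

Request:
{"name": "servo_tool", "arguments": {
  "increments": [
    [0,[0,40,0],0],
    [0,[0,40,0],0],
    [0,[0,40,0],0],
    [0,[0,0,0],0],
    [0,[0,0,0],0]
  ]
}}

```text
time_s: 46.85
position: [0.3546, 0.5283, 0.1831]
tcp_rot: [[-0.995, -0.101, 0.0], [-0.101, 0.995, -0.001], [-0.0, -0.001, -1.0]]
force: [-0.1, -0.4, 0.2]
opening: 0.999
```

Run:
```python
from fit import *
print(bot.read_state()['position'],bot.read_state()['time_s'])
for cam in("top","side"):
    im,d=look(cam,"end_"+cam); P,_=world(cam,d)
    for n,c in(('old',(.495,-.275)),('new',(.56,-.284))): print(cam,n,circ(nearpts(P,c,.034),.027,.045,.085))
    print('fin',circ(nearpts(P,(.533,.006),.035),.019,.038,.056))
    print('lane',ring(P,(.56,-.283),.194,.080,.035))
    for n,z in(('jar',(.005,.05)),('tape',(.003,.02)),('batten',0),('rosette',0)):
        r=bot.trace(cam,n)
        if not r: print(n,'none'); continue
        X,_=world(cam,d,r[0]['region'])
        if z: print(n,circ(X,.0295 if n=='jar' else .035,*z))
        else:
            X=X[X[:,2]>.018]; print(n,cv2.minAreaRect((X[:,:2]*1000).astype(np.float32)),np.percentile(X[:,2],95))
    cv2.imwrite(f"pics/endz_{cam}.png",cv2.resize(im[130:330,100:460],None,fx=2.2,fy=2.2,interpolation=cv2.INTER_CUBIC))
```

```text
[0.35460519 0.52825409 0.18313814] 46.85
top old (array([ 495.5, -276.1]), 80)
top new (array([ 560.5, -285.3]), 91)
fin (array([533.6,   6.4]), 25)
lane (array([ 560.4, -279.6]), np.float64(-7.55), 737, np.float64(1.9))
jar (array([ 647.1, -137.5]), 62)
tape (array([454.9, 139.5]), 37)
batten ((568.7759399414062, 285.4103698730469), (88.0020980834961, 29.68406867980957), 5.705927848815918) 0.03695343245825046
rosette ((610.9534912109375, 5.637844085693359), (46.93620300292969, 47.59819030761719), 85.50447845458984) 0.029703488342408806
side old (array([ 496.1, -275.8]), 366)
side new (array([ 560.6, -284.7]), 275)
fin (array([533.3,   6.1]), 75)
lane (array([ 559.7, -284.1]), np.float64(-7.69), 1194, np.float64(1.2))
jar (array([ 646.7, -136.7]), 284)
tape (array([453.1, 146.6]), 193)
batten ((565.638427734375, 283.0058288574219), (90.1745376586914, 33.06181716918945), 3.5406668186187744) 0.031991350736964214
rosette ((572.853759765625, 4.1459503173828125), (117.11673736572266, 174.126953125), 87.05421447753906) 0.029475235953946227
```

View pics/endz_top.png

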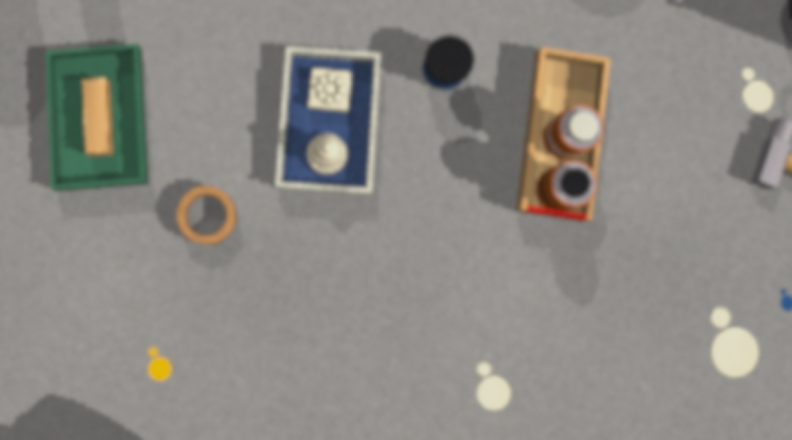

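View pics/endz_side.png

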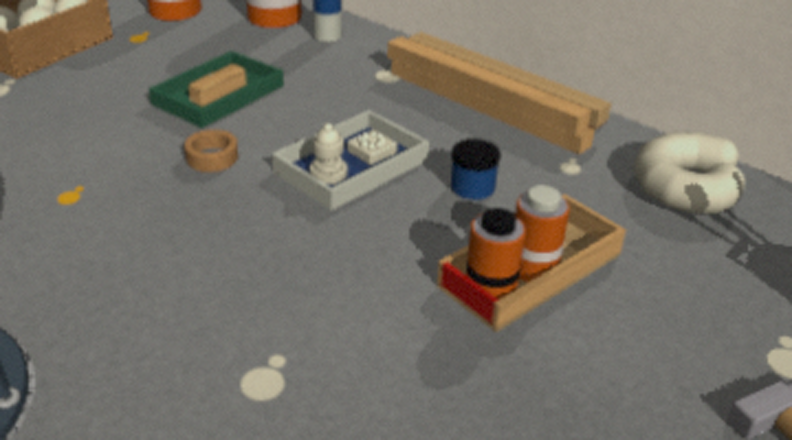

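Run:
```python
from fit import *
a=np.radians(-7.7);ex=np.array([np.cos(a),np.sin(a)])
for cam in("top","side"):
    im,d=look(cam); P,uv=world(cam,d); c=im[uv[:,1],uv[:,0]].astype(int)
    m=(c[:,2]>110)&(c[:,1]<50)&(c[:,0]<50)&(np.hypot(*(P[:,:2]-[.468,-.27]).T)<.06)
    Q=P[m]; s=Q[:,:2]@ex*1000; print(cam,m.sum(),'red s',np.percentile(s,[5,25,50,75,95]).round(1),'z',np.percentile(Q[:,2],[5,50,95]).round(3))
    print('tin front s', np.array([495.8,-275.9])@ex-27, 'tcp-based',np.array([495.2,-274.7])@ex-27)
im,_=look("side"); show("side",im,"stop",.47,-.272,.03,.05,9)
```

```text
top 45 red s [494.9 496.2 497.4 499.2 502.4] z [0.032 0.036 0.04 ]
tin front s 501.2962589755226 tcp-based 500.5408856331918
side 69 red s [494.7 495.9 497.2 498.6 500.6] z [0.032 0.034 0.036]
tin front s 501.2962589755226 tcp-based 500.5408856331918
```

View pics/stop.png

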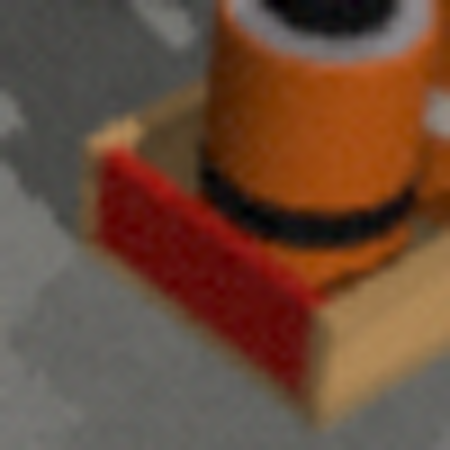

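The red stop's inner face is at about 500.5 mm along the lane and the tin's front at 500.5–501 mm, so it's against the stop. Everything is placed; handing in.

Run:
```python
from rig import bot
print(bot.hand_in(), bot.read_state()['time_s'])
```

```text
the job is handed in; nothing more can be done
the job is handed in; nothing more can be done
```

The job is handed in at about 47 s on the robot clock, with every item placed as asked.

- **Tins:** I brought the old tin to the red stop first, until I felt 5–6 N of contact. Then I stood the new tin behind it. In the last pictures both are upright, about 65 mm apart centre to centre.
- **Plaster:** the rosette lies flat and face up, with the finial upright beside it, both on the cast tray floor. I lowered each until I felt about 5 N of contact before letting go.
- **Batten:** it lies flat in the middle of the green tray.
- **Bystanders:** the jar and tape measure within about 1 mm of where they started. The arm was clear of everything at the end.

**Checks that disagreed:**
- The overall lane fit put the old tin up to 3 mm short of the stop. Measuring the red board directly put it within about 1 mm, matching the contact I felt.
- The two cameras differed by about 4.5 mm on the lane's sideways position and by about 7 mm on the tape's, both before and after the job.
- In the last side picture, the rosette detection marked the whole tray. I relied on the top picture for the rosette instead.

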